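# Make up the lunch tray and the porridge tray

### The job

Make up two toddler trays: in the nearly square lunch tray stand the red sippy cup and the lidded steel snack pot upright, each in a square well of its own (either one), and lay the baby fork flat, right side up, in the long recess. In the long narrow porridge tray stand the white ramekin upright in the square well and lay the baby spoon the same way in the long recess. Set the ceramic ramekin down rather than dropping it, and leave the pepper mill and the spice jar standing where they are.

Things in the scene. Friction and masses are not known exactly. Their poses are not given: they have to be found in the camera images.
- sippy_cup: Red plastic sippy cup standing upright: round, 60 mm across up to 74 mm high, then a lid collar 65 mm across from 74 to 86 mm high; white spout and grey button on top, 112 mm high overall. Origin: centre of its underside. z up its axis.
- snack_pot: Round stainless snack pot with a grey push-on lid (fixed on), standing: body 58 mm across, lid 60 mm across with a pale disc on top and one small tab, 45 mm high. Origin: centre of its underside. z up.
- ramekin: Small white fluted ceramic ramekin, open at the top, standing: 64 mm across at its plain rim band (34 to 40 mm high), 62 mm below it, 40 mm high. Origin: centre of its underside. z up.
- fork: Stainless baby fork with four tines lying flat, 130 mm long, in one of the insert's two lanes. Thick handle 14 mm wide and 11 mm high from 65 mm to 3 mm behind the origin; head 22 mm wide, 3 to 6 mm above the underside. Origin: middle of its length, on the underside. x points along it towards the tines, z up. It balances about 15 mm behind the origin.
- spoon: Stainless baby spoon lying flat, 130 mm long, in the other lane of the insert. Same handle as the fork (14 mm wide, 11 mm high, from 65 mm to 3 mm behind the origin); round bowl 35 mm across and 9 mm high. Origin: middle of its length, on the underside. x points along it towards the bowl, z up. It balances about 15 mm behind the origin.
- insert: Wooden cutlery insert from the drawer, fixed: 180 mm along its x, 204 mm along its y, walls 8 mm thick and 38 mm high, floor 6 mm thick. One middle wall along x makes two lanes, each 164 mm long and 90 mm wide, centred at y = +49 and -49 mm. Origin: centre of its underside.
- lunch_tray: Nearly square pale wooden tray with three recesses, fixed: 187 mm along its x, 195 mm along its y, 16 mm high. Recesses 10 mm deep, floor 6 mm above the worktop: a long one, 76 mm (x) by 154 mm (y), centred at x = -46.5, y = 0 mm; two square wells, 84 by 84 mm, centred at x = +42.5, y = +46.5 and -46.5 mm. Origin: centre of its underside.
- porridge_tray: Long narrow pale wooden tray with two recesses, fixed: 102 mm along its x, 265 mm along its y, 16 mm high. Recesses 10 mm deep, floor 6 mm above the worktop: a long one, 76 mm (x) by 154 mm (y), centred at x = 0, y = -46.5 mm; one square well, 84 by 84 mm, centred at x = 0, y = +81.5 mm. Origin: centre of its underside.
- pepper_mill: Turned dark wooden pepper mill, a bystander, standing loose among the things: 48 mm across at the foot, 135 mm high. Origin: centre of its underside.
- spice_jar: Amber glass spice jar with a black cap, a bystander, standing loose among the things: 44 mm across, 85 mm high. Origin: centre of its underside.

How it is judged:
By the outcome, as a careful person would: the job done as asked, in the order asked, and still so for the second after the job is handed in, with the robot touching nothing.
It also fails if it takes over 120 s, if anything falls off the work surface, if the arm or the gripper's body presses on something with over 40 N, if the wrist force passes 120 N, or if a joint passes its speed limit or range.

### The arm

A 6-joint arm with a two-finger parallel gripper is mounted at the origin on the work surface. World frame = base frame: x ahead of the robot, y to its left, z up, the work surface at z = 0. Lengths are in m, angles in rad, forces in N, time in s.
With the tool pointing down it reaches from about 0.225 to 0.875 m from the base axis. Payload 3.4 kg.
Tool frame: the origin (TCP) lies at the very end of the fingers, on their centre line; the grasp point (between the pads) lies 19 mm behind it (grip_depth is the distance from the TCP to the grasp point, in m); x points along the fingers, z is the direction in which the jaws open and shut, and the axes are right-handed (so a half turn about x gives the same grasp; the last joint's range is limited). The gripper opens to 85 mm and grips with 20 to 120 N. Pads are 22 mm wide; open, the fingers measure 114 mm over their backs; the gripper's body (76 mm by 85 mm) begins 54 mm behind the grasp point. The pads swing forward as they close: fully open they stand 13 mm farther back than shut.
Start: joints at [-1.462, 0.276, 1.505, -0, 1.361, -0.121], TCP at [0.131, -0.56, 0.231] pointing down, gripper open.
Joint ranges: [-2.89, 2.89], [-0.75, 2.08], [0.22, 2.7], [-1.18, 4.32], [0.11, 2.71], [-2.7, 2.7]. Speed limits (rad/s): [2.57, 2.57, 3.14, 3.14, 3.14, 3.14].

### API

Orientations are given as a unit quaternion [w, x, y, z].
In Python, from rig import get_state, get_image, sign_off, grip_depth gives the robot as it stands. The module is installed in compiled form; this text tells all that it offers.
- The arm moves only by the tool arm_command, never from a script. Its argument "series" is a list of rows, each an object with "dp": the shift along the tool's x, y, z scaled (see below), a list of three; "angular": the turn, a rotation vector about the tool's x, y, z scaled (see below), a list of three; "gripper": the finger opening in mm, from 0 to 85.4. A call has exactly 8 rows; each row shifts and turns the pose as measured when the row begins, along the tool's axes as they then stand; what a row does not reach is not made up. The controller multiplies each number of a shift by 0.12 m and each number of a turn by 90 degrees. A row lasts 1/8 s, in which the tool goes at most 62.5 mm and 10.7 degrees, less where a joint would pass 70% of its speed; a pose out of reach is approached as far as the arm can. A call with a number of a shift or a turn outside -1 to 1 is refused whole. A call with a gripper value outside its range is refused whole. The fingers move at their own pace and stop on an object; "grip_force" is the grip in N (left out, the last holds). Time passes only in rows, so rows that do not move let the fingers close, or fill a call up. It gives the time, the measured TCP pose, the force and the opening at its end, in the units of the state.
- get_state(): the state, without advancing time (a new reading comes with each control period).
- get_image(name): name is "scene" or "top" or "wrist"; returns a dict with "image" (400x640x3 uint8, blue, green, red), "depth" (400x640 float32, m along the optical axis (not along the pixel's ray), 0 where there is no reading), "mtx" (3x3 intrinsics, pixels), "view" (4x4, takes a point from world to camera coordinates); the wrist camera has in their place "mount" (4x4, takes a point from camera to tool coordinates, whose origin is the TCP and whose axes are the tool frame's). Camera axes: x right, y up, looking along -z (the intrinsics and any distortion apply to the point x, -y, -z); pixel columns grow to the right and rows downward; lengths in m; the calibration is good to about 2 mm. A picture is of the moment at which its call begins: read the wrist's pose just before it.
- sign_off(): hands the job in, once; it reports no verdict.
The state is a dict: "clock": time; "qpos": joint angles; "qd": joint speeds; "effort": joint torques, N m; "position": TCP position; "ee_rot": TCP orientation; "contact_force": force on the tool from outside, world axes, zero at the start; "moment": the same for the moment, N m; "width": finger opening in m.
Only numpy, scipy, OpenCV 4.12 (cv2) and the standard library are available. Lean on these libraries where they do the work, as an engineer would, in place of code of your own. Each camera call takes 0.05 s, during which the arm holds its last target. There are 200 camera calls.

## Working session

There is one attempt and no reset: what is moved stays moved. The work goes in short steps, Python scripts to look and compute and a tool call to move; the robot and the scene stay as the last step left them, time stands still between calls to the robot, and variables do not carry over. Pictures are saved under pics/ and viewed, about 12 in all and at most 16, crops included, and the job is handed in when it is done.

Besides the shell and the picture viewer there is one more tool, called after "Request:" by a JSON object that holds its "method" and its "body", one argument or row to a line. arm_command: Moves the arm, as the interface text tells. Its arguments: {"type":"object","properties":{"series":{"type":"array","items":{"type":"object","properties":{"dp":{"type":"array","items":{"type":"number"}},"angular":{"type":"array","items":{"type":"number"}},"gripper":{"type":"number"}}}},"grip_force":{"type":"number"}},"required":["series"]}

```bash
ls; mkdir -p pics; python3 - <<'E'
from rig import *
import cv2,numpy as np
s=get_state()
print({k:np.round(v,4) for k,v in s.items()},grip_depth)
for n in("scene","top"):
    g=get_image(n);cv2.imwrite(f"pics/{n}0.png",g["image"]);np.savez(f"{n}0.npz",**{k:g[k] for k in g})
    print(n,g.keys(),g["mtx"],np.round(g["view"],4),g["depth"].min(),g["depth"].max())
E
```

```text
pics
{'clock': np.float64(0.0), 'qpos': array([-1.462 ,  0.2766,  1.5061,  0.    ,  1.3607, -0.121 ]), 'qd': array([-0.001 , -0.0025, -0.0004, -0.0016,  0.0005,  0.0003]), 'effort': array([ 9.00000e-04, -4.16776e+01, -2.45809e+01, -1.00000e-04,
        1.11000e-02,  0.00000e+00]), 'position': array([ 0.1309, -0.5594,  0.2304]), 'ee_rot': array([ 0.5536,  0.4398,  0.5545, -0.4389]), 'contact_force': array([0.1064, 0.583 , 0.0367]), 'moment': array([-0.0092, -0.0298,  0.0176]), 'width': np.float64(0.0853)} 0.0187
scene dict_keys(['image', 'depth', 'mtx', 'view']) [[427.08434363   0.         329.32182542]
 [  0.         427.08434363 206.27761265]
 [  0.           0.           1.        ]] [[-0.3576  0.9339 -0.0038  0.2015]
 [-0.7204 -0.2733  0.6374  0.378 ]
 [ 0.5942  0.2307  0.7705 -1.4809]
 [ 0.      0.      0.      1.    ]] 0.0 3.6225266
top dict_keys(['image', 'depth', 'mtx', 'view']) [[371.15116416   0.         321.09443083]
 [  0.         371.15116416 199.75597352]
 [  0.           0.           1.        ]] [[ 0.0047 -1.     -0.0077  0.0063]
 [ 0.9994  0.0045  0.0338 -0.5439]
 [-0.0337 -0.0078  0.9994 -0.9423]
 [ 0.      0.      0.      1.    ]] 0.0 1.7659153
```

View pics/top0.png

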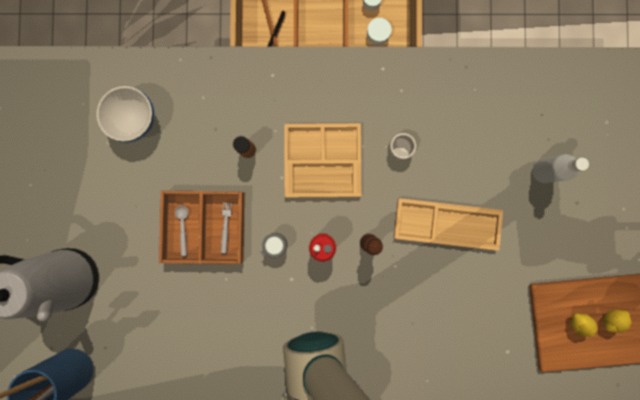

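View pics/scene0.png

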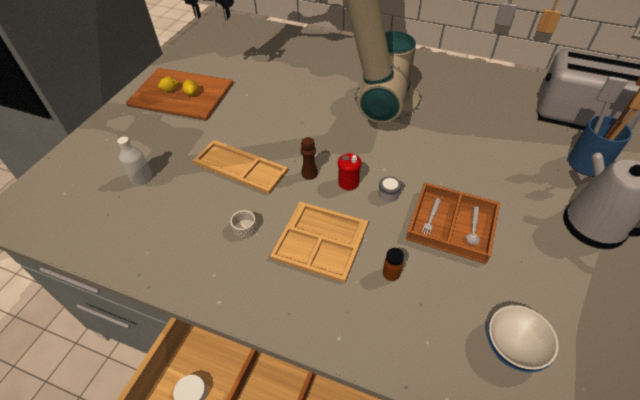

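The top view shows the insert at (202,228) with the spoon left and the fork right, the pot (275,245), the cup (322,247) and the mill (371,244). It also shows the ramekin (403,146), the jar (243,147), the lunch tray (323,161, long recess nearest the robot) and the porridge tray (449,225, square well on the left). The scene view agrees.

```bash
cat > h.py <<'E'
import numpy as np,cv2
def ray(g,uv,z,V=None):
    "pixels -> world points on plane z"
    V=g["view"] if V is None else V
    uv=np.atleast_2d(uv).astype(float);K=g["mtx"]
    d=np.c_[(uv[:,0]-K[0,2])/K[0,0],-(uv[:,1]-K[1,2])/K[1,1],-np.ones(len(uv))]
    R=V[:3,:3];c=-R.T@V[:3,3];d=d@R
    return c+d*((z-c[2])/d[:,2])[:,None]
def cloud(g,V=None):
    V=g["view"] if V is None else V
    K=g["mtx"];v,u=np.indices(g["depth"].shape);D=g["depth"]
    P=np.stack([(u-K[0,2])/K[0,0]*D,-(v-K[1,2])/K[1,1]*D,-D],-1)
    return (P-V[:3,3])@V[:3,:3]
def rect(g,m,z,V=None):
    "largest contour of mask: min-area rect on plane z: centre, size(mm), angle(deg) of long side"
    c=max(cv2.findContours(m.astype(np.uint8),0,cv2.CHAIN_APPROX_NONE)[0],key=cv2.contourArea)[:,0]
    p=ray(g,c,z,V)[:,:2]
    (x,y),(a,b),t=cv2.minAreaRect((p*1000).astype(np.float32))
    if a<b:a,b,t=b,a,t-90
    return np.round([x,y,a,b,(t+90)%180-90],1)
E
python3 - <<'E'
from h import *
for n in("top","scene"):
    g=dict(np.load(n+"0.npz"));P=cloud(g);print(n,(g["depth"]==0).mean())
    if n=="top":
        hsv=cv2.cvtColor(g["image"],cv2.COLOR_BGR2HSV)
        for nm,(u,v,r) in dict(lunch=(323,161,0),porr=(449,225,0),ins=(202,228,0),cup=(322,247,0),pot=(275,245,0),mill=(371,244,0),ram=(403,146,0),jar=(243,147,0),table=(320,290,0),fl1=(250,100,0)).items():
            print(nm,np.round(P[v,u],3),hsv[v,u],g["image"][v,u])
        z=P[...,2]
        def win(u,v,r):
            m=np.zeros(z.shape,bool);m[v-r:v+r,u-r:u+r]=1;return m
        for nm,(u,v,r),lo,hi in [("lunch",(323,161,50),.011,.03),("porr",(449,225,60),.011,.03),("ins",(202,228,50),.028,.05),
          ("cup",(322,247,22),.065,.2),("pot",(275,245,22),.035,.1),("mill",(371,244,22),.06,.3),("ram",(403,146,22),.03,.1),("jar",(243,147,22),.06,.2)]:
            m=win(u,v,r)&(z>lo)&(z<hi);q=P[m];zz=np.median(q[:,2])
            print(nm,m.sum(),"zmed",zz.round(4),"mean",q.mean(0).round(4),rect(g,m,zz))
E
```

```text
top 0.00387109375
lunch [0.643 0.004 0.017] [ 17 138 228] [105 175 228]
porr [ 0.481 -0.319  0.005] [ 17 140 220] [ 99 169 220]
ins [0.471 0.305 0.037] [ 12 161  95] [35 59 95]
cup [0.431 0.006 0.094] [  1 202 183] [ 38  42 183]
pot [0.431 0.121 0.044] [ 28  27 226] [202 224 226]
mill [ 0.442 -0.104  0.129] [ 11 166  83] [29 49 83]
ram [ 0.684 -0.202  0.005] [ 18  54 141] [111 129 141]
jar [0.666 0.195 0.082] [19 50 41] [33 38 41]
table [0.313 0.011 0.004] [ 21  60 148] [113 137 148]
fl1 [ 0.805  0.196 -0.   ] [ 20  59 147] [113 136 147]
lunch 1696 zmed 0.0159 mean [0.6423 0.0066 0.0158] [646.8   4.6 193.9 187.2 -89.5]
porr 1358 zmed 0.016 mean [ 0.4837 -0.3194  0.0159] [ 484.6 -314.5  265.9  102.    83.8]
ins 1404 zmed 0.0372 mean [0.4731 0.3093 0.0366] [474.  308.  206.3 178.8 -89.8]
cup 596 zmed 0.0925 mean [0.4306 0.0043 0.0929] [429.8   4.4  62.9  62.6 -89.7]
pot 483 zmed 0.0451 mean [0.4308 0.1236 0.045 ] [432.  125.   61.5  56.4 -89.7]
mill 272 zmed 0.128 mean [ 0.4378 -0.1105  0.1216] [ 438.2 -109.6   38.    37.8  -89.7]
ram 181 zmed 0.0391 mean [ 0.68   -0.196   0.0381] [ 678.4 -194.2   63.8   61.6  -44.8]
jar 250 zmed 0.0846 mean [0.6726 0.1977 0.0829] [672.3 196.9  44.5  38.2  56.5]
scene 0.00396875
```

```bash
cat >> h.py <<'E'
from scipy.spatial.transform import Rotation as Rn
def Rw(s): return Rn.from_quat(np.array(s["ee_rot"])[[1,2,3,0]])
def down(jaw):
    "tool pointing down, jaw (z) axis at world angle jaw deg"
    a=np.radians(jaw);x=np.array([0,0,-1.]);z=np.array([np.cos(a),np.sin(a),0])
    return Rn.from_matrix(np.c_[x,np.cross(z,x),z])
def plan(pos,jaw):
    from rig import get_state
    s=get_state();R=Rw(s)
    best=min((( (R.inv()*down(j)).as_rotvec()) for j in (jaw,jaw+180)),key=np.linalg.norm)
    print("t%.2f"%s["clock"],"at",np.round(s["position"],4),"q6",round(s["qpos"][5],2),"w",round(float(s["width"]),4),"F",np.round(s["contact_force"],1),
     "| dp tot",np.round(R.inv().apply(np.array(pos)-s["position"])/.12,3),"ang tot",np.round(np.degrees(best)/90,3),"(deg",np.degrees(best).round(1),") dp after turn",np.round((R*Rn.from_rotvec(best)).inv().apply(np.array(pos)-s["position"])/.12,3))
E
python3 - <<'E'
from h import *
from rig import *
R=Rw(get_state()).as_matrix();print(R.round(3))
g=dict(np.load("top0.npz"));P=cloud(g);z=P[...,2]
hsv=cv2.cvtColor(g["image"],cv2.COLOR_BGR2HSV)
for nm,(y0,y1) in dict(spoon=(.318,.395),fork=(.222,.298)).items():
    m=(P[...,0]>.40)&(P[...,0]<.55)&(P[...,1]>y0)&(P[...,1]<y1)&(hsv[...,1]<90)&(z<.03)
    q=P[m];print(nm,m.sum(),rect(g,m,.014),q[:,2].min(),q[:,2].max())
    for lo in np.arange(.40,.56,.01):
        k=q[(q[:,0]>=lo)&(q[:,0]<lo+.01)]
        if len(k):print(round(lo,2),len(k),(k[:,1].mean()*1000).round(1),(np.ptp(k[:,1])*1000).round(),(k[:,2].max()*1000).round(1))
c=g["image"][180:280,150:400];cv2.imwrite("pics/c1.png",cv2.resize(c,None,fx=3.2,fy=3.2,interpolation=cv2.INTER_CUBIC))
plan([.43,.0045,.231],0)
E
```

```text
[[-0.     0.974  0.228]
 [ 0.002  0.228 -0.974]
 [-1.     0.    -0.002]]
spoon 311 [463.7 365.8 124.9  30.8   1. ] 0.0030044962804241303 0.020596444753466128
0.4 22 358.1 16.0 20.5
0.41 20 358.8 14.0 19.1
0.42 20 359.4 11.0 20.6
0.43 22 360.5 17.0 19.0
0.44 24 361.4 17.0 18.5
0.45 20 361.2 16.0 20.1
0.46 12 361.6 8.0 17.3
0.47 15 362.1 9.0 17.4
0.48 12 363.3 6.0 16.6
0.49 24 366.2 24.0 16.5
0.5 48 367.6 34.0 14.3
0.51 50 367.6 31.0 14.6
0.52 22 366.5 23.0 17.0
fork 282 [470.6 252.  127.4  20.8  -0.9] 0.002082401048877596 0.02100947472202594
0.4 7 258.2 12.0 17.4
0.41 25 256.1 15.0 19.9
0.42 21 256.6 16.0 21.0
0.43 18 254.7 11.0 19.9
0.44 23 254.1 13.0 19.5
0.45 24 254.2 16.0 20.9
0.46 19 252.9 11.0 19.6
0.47 17 252.5 13.0 17.7
0.48 16 252.1 9.0 17.2
0.49 14 252.1 10.0 17.3
0.5 32 251.4 23.0 15.9
0.51 34 251.7 23.0 14.8
0.52 24 251.5 17.0 14.8
0.53 8 253.9 11.0 13.3
t0.10 at [ 0.1309 -0.5594  0.2305] q6 -0.12 w 0.0856 F [-0.2  1.  -0.1] | dp tot [ 3.000e-03  3.497e+00 -4.008e+00] ang tot [-0.854 -0.001 -0.001] (deg [-76.8  -0.1  -0.1] ) dp after turn [-4.000e-03  4.699e+00  2.492e+00]
```

View pics/c1.png

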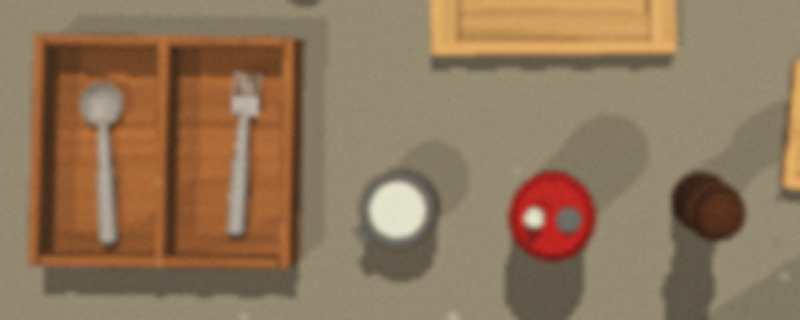

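The crop shows the pot's tab at about (360,230), towards +y and slightly -x. The spoon's bowl and the fork's tines both point to +x.

Request:
{"method": "arm_command", "body": {
  "series": [
    {"dp": [0, 0.29, -0.334], "angular": [0, 0, 0], "gripper": 85},
    {"dp": [0, 0.29, -0.334], "angular": [0, 0, 0], "gripper": 85},
    {"dp": [0, 0.29, -0.334], "angular": [0, 0, 0], "gripper": 85},
    {"dp": [0, 0.29, -0.334], "angular": [0, 0, 0], "gripper": 85},
    {"dp": [0, 0.29, -0.334], "angular": [0, 0, 0], "gripper": 85},
    {"dp": [0, 0.29, -0.334], "angular": [0, 0, 0], "gripper": 85},
    {"dp": [0, 0.29, -0.334], "angular": [0, 0, 0], "gripper": 85},
    {"dp": [0, 0.29, -0.334], "angular": [0, 0, 0], "gripper": 85}
  ],
  "grip_force": 40
}}

```text
clock: 1.1
position: [0.3331, -0.1753, 0.2282]
ee_rot: [0.551, 0.444, 0.553, -0.44]
contact_force: [0.6, -0.5, -0.1]
width: 0.0851
```

```bash
python3 -c "
from h import *
plan([.43,.0045,.2],0)"
```

```text
t1.10 at [ 0.3331 -0.1753  0.2282] q6 0.67 w 0.0851 F [ 0.6 -0.5 -0.1] | dp tot [ 0.243  1.116 -1.284] ang tot [-0.86  -0.002 -0.003] (deg [-77.4  -0.2  -0.3] ) dp after turn [0.235 1.498 0.808]
```

```bash
cat >> h.py <<'E'
def rows(pos,jaw,n=8,frac=1):
    "per-row numbers for a straight move with even turning"
    from rig import get_state
    s=get_state();R=Rw(s);plan(pos,jaw)
    best=min((( (R.inv()*down(j)).as_rotvec()) for j in (jaw,jaw+180)),key=np.linalg.norm)
    d=(np.array(pos)-s["position"])/n/.12;print("ang/row",np.round(best/n/(np.pi/2),3))
    for k in range(n): print(np.round((R*Rn.from_rotvec(best*k/n)).inv().apply(d),3).tolist())
E
python3 -c "
from h import *
rows([.43,.0045,.2],0)"
```

```text
t1.10 at [ 0.3331 -0.1753  0.2282] q6 0.67 w 0.0851 F [ 0.6 -0.5 -0.1] | dp tot [ 0.243  1.116 -1.284] ang tot [-0.86  -0.002 -0.003] (deg [-77.4  -0.2  -0.3] ) dp after turn [0.235 1.498 0.808]
ang/row [-0.107 -0.    -0.   ]
[0.03, 0.139, -0.161]
[0.03, 0.164, -0.135]
[0.03, 0.185, -0.105]
[0.03, 0.2, -0.073]
[0.03, 0.209, -0.038]
[0.03, 0.213, -0.002]
[0.03, 0.21, 0.033]
[0.029, 0.202, 0.068]
```

Request:
{"method": "arm_command", "body": {
  "series": [
    {"dp": [0.03, 0.14, -0.16], "angular": [-0.107, 0, 0], "gripper": 85},
    {"dp": [0.03, 0.165, -0.135], "angular": [-0.107, 0, 0], "gripper": 85},
    {"dp": [0.03, 0.185, -0.105], "angular": [-0.107, 0, 0], "gripper": 85},
    {"dp": [0.03, 0.2, -0.073], "angular": [-0.107, 0, 0], "gripper": 85},
    {"dp": [0.03, 0.21, -0.038], "angular": [-0.107, 0, 0], "gripper": 85},
    {"dp": [0.03, 0.213, 0], "angular": [-0.107, 0, 0], "gripper": 85},
    {"dp": [0.03, 0.21, 0.033], "angular": [-0.107, 0, 0], "gripper": 85},
    {"dp": [0.03, 0.2, 0.068], "angular": [-0.107, 0, 0], "gripper": 85}
  ]
}}

```text
clock: 2.1
position: [0.4277, 0.0158, 0.1979]
ee_rot: [0.706, -0.013, 0.708, 0.018]
contact_force: [0.1, 0.3, -0.4]
width: 0.0849
```

```bash
cat >> h.py <<'E'
def wrist(name=None):
    "wrist image with its world->camera view added"
    from rig import get_state,get_image
    s=get_state();g=get_image("wrist");T=np.eye(4);T[:3,:3]=Rw(s).as_matrix();T[:3,3]=s["position"]
    g["view"]=np.linalg.inv(T@g["mount"])
    if name:cv2.imwrite(f"pics/{name}.png",g["image"])
    return g
E
python3 -c "
from h import *
g=wrist('w1');print(g['mount'].round(3).tolist())
P=cloud(g);z=P[...,2]
hsv=cv2.cvtColor(g['image'],cv2.COLOR_BGR2HSV)
m=(hsv[...,1]>150)&(hsv[...,2]>60)&((hsv[...,0]<8)|(hsv[...,0]>172))&(z>.07)&(z<.11)
print(m.sum());print(np.median(z[m]),rect(g,m,.086))
plan([.43,.0045,.055],0)"
```

```text
[[-0.0, 0.311, -0.95, -0.143], [-0.001, 0.95, 0.311, 0.08], [1.0, 0.001, -0.0, -0.0], [0.0, 0.0, 0.0, 1.0]]
2828
0.09244303779606569 [429.7   6.7  65.1  62.8 -87.5]
t2.15 at [0.4288 0.0182 0.1976] q6 -0.18 w 0.0853 F [0.5 1.6 0.4] | dp tot [ 1.187 -0.126  0.005] ang tot [ 0.031 -0.001 -0.006] (deg [ 2.8 -0.1 -0.6] ) dp after turn [ 1.188 -0.114  0.01 ]
```

View pics/w1.png

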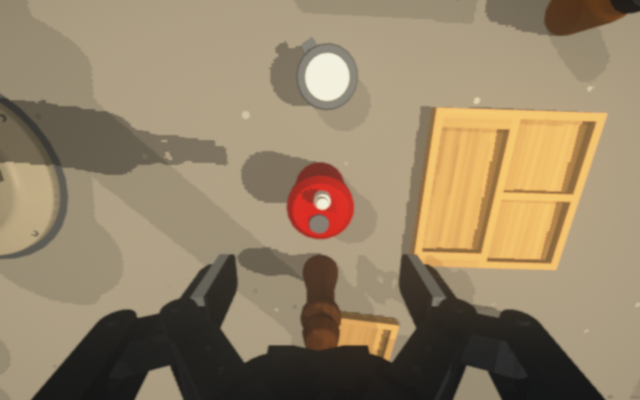

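The wrist view shows the red cup at (320,200), centred between the fingers. The mill is at (320,290) and the pot at (327,75) with its tab at (308,47). The tab is on the +y/-x side, clear of an x-direction grip.

Request:
{"method": "arm_command", "body": {
  "series": [
    {"dp": [0, -0.05, 0.005], "angular": [0.02, 0, -0.006], "gripper": 85},
    {"dp": [0, -0.05, 0.005], "angular": [0.011, 0, 0], "gripper": 85},
    {"dp": [0.2, 0, 0], "angular": [0, 0, 0], "gripper": 85},
    {"dp": [0.24, 0, 0], "angular": [0, 0, 0], "gripper": 85},
    {"dp": [0.24, 0, 0], "angular": [0, 0, 0], "gripper": 85},
    {"dp": [0.24, 0, 0], "angular": [0, 0, 0], "gripper": 85},
    {"dp": [0.24, 0, 0], "angular": [0, 0, 0], "gripper": 85},
    {"dp": [0.03, 0, 0], "angular": [0, 0, 0], "gripper": 85}
  ]
}}

```text
clock: 3.15
position: [0.4301, -0.003, 0.0527]
ee_rot: [0.708, 0.007, 0.706, -0.01]
contact_force: [0.3, -0.6, 0.1]
width: 0.085
```

```bash
python3 -c "
from h import *
plan([.43,.0055,.055],0)"
```

```text
t3.15 at [ 0.4301 -0.003   0.0527] q6 -0.14 w 0.085 F [ 0.3 -0.6  0.1] | dp tot [-0.02   0.071 -0.002] ang tot [-0.015  0.001  0.004] (deg [-1.4  0.1  0.3] ) dp after turn [-0.019  0.071 -0.001]
```

Request:
{"method": "arm_command", "body": {
  "series": [
    {"dp": [-0.015, 0.06, 0], "angular": [-0.01, 0, 0], "gripper": 85},
    {"dp": [0, 0.01, 0], "angular": [0, 0, 0], "gripper": 85},
    {"dp": [0, 0, 0], "angular": [0, 0, 0], "gripper": 55},
    {"dp": [0, 0, 0], "angular": [0, 0, 0], "gripper": 55},
    {"dp": [0, 0, 0], "angular": [0, 0, 0], "gripper": 55},
    {"dp": [0, 0, 0], "angular": [0, 0, 0], "gripper": 55},
    {"dp": [0, 0, 0], "angular": [0, 0, 0], "gripper": 55},
    {"dp": [0, 0, 0], "angular": [0, 0, 0], "gripper": 55}
  ]
}}

```text
clock: 4.15
position: [0.4323, 0.0049, 0.0578]
ee_rot: [0.71, 0.001, 0.704, -0.006]
contact_force: [-1.1, 0.2, -1.7]
width: 0.0635
```

```bash
python3 -c "
from h import *
plan([.43,.0055,.15],0)"
```

```text
t4.15 at [0.4323 0.0049 0.0578] q6 -0.13 w 0.0635 F [-1.1  0.2 -1.7] | dp tot [-0.768  0.    -0.013] ang tot [-0.006  0.005  0.004] (deg [-0.5  0.5  0.4] ) dp after turn [-0.768  0.005 -0.019]
```

Request:
{"method": "arm_command", "body": {
  "series": [
    {"dp": [-0.2, 0, 0], "angular": [0, 0, 0], "gripper": 50},
    {"dp": [-0.25, 0, 0], "angular": [0, 0, 0], "gripper": 50},
    {"dp": [-0.25, 0, 0], "angular": [0, 0, 0], "gripper": 50},
    {"dp": [0, -0.03, 0.2], "angular": [0, 0, 0], "gripper": 50},
    {"dp": [0, -0.065, 0.36], "angular": [0, 0, 0], "gripper": 50},
    {"dp": [0, -0.065, 0.36], "angular": [0, 0, 0], "gripper": 50},
    {"dp": [0, -0.065, 0.36], "angular": [0, 0, 0], "gripper": 50},
    {"dp": [0, -0.065, 0.36], "angular": [0, 0, 0], "gripper": 50}
  ]
}}

```text
clock: 5.15
position: [0.6283, -0.0311, 0.1439]
ee_rot: [0.708, 0.001, 0.706, -0.005]
contact_force: [-0.4, 0.3, -1.7]
width: 0.0631
```

```bash
python3 -c "
from h import *
plan([.689,-.0425,.0645],0)"
```

```text
t5.15 at [ 0.6283 -0.0311  0.1439] q6 -0.15 w 0.0631 F [-0.4  0.3 -1.7] | dp tot [ 0.663 -0.086  0.506] ang tot [-0.006  0.001  0.004] (deg [-0.5  0.1  0.3] ) dp after turn [ 0.661 -0.095  0.506]
```

Request:
{"method": "arm_command", "body": {
  "series": [
    {"dp": [0, -0.04, 0.22], "angular": [0, 0, 0], "gripper": 50},
    {"dp": [0, -0.02, 0.14], "angular": [0, 0, 0], "gripper": 50},
    {"dp": [0, 0, 0.04], "angular": [0, 0, 0], "gripper": 50},
    {"dp": [0, 0, 0], "angular": [0, 0, 0], "gripper": 50},
    {"dp": [0.15, 0, 0], "angular": [0, 0, 0], "gripper": 50},
    {"dp": [0.15, 0, 0], "angular": [0, 0, 0], "gripper": 50},
    {"dp": [0.05, 0, 0], "angular": [0, 0, 0], "gripper": 50},
    {"dp": [0, 0, 0], "angular": [0, 0, 0], "gripper": 50}
  ]
}}

```text
clock: 6.15
position: [0.6753, -0.0391, 0.095]
ee_rot: [0.705, 0.002, 0.709, -0.005]
contact_force: [0.5, -0.6, -2.4]
width: 0.0632
```

```bash
python3 -c "
from h import *
plan([.689,-.0425,.0645],0)"
```

```text
t6.15 at [ 0.6753 -0.0391  0.095 ] q6 -0.15 w 0.0632 F [ 0.5 -0.6 -2.4] | dp tot [ 0.254 -0.026  0.116] ang tot [-0.006 -0.004  0.003] (deg [-0.5 -0.4  0.3] ) dp after turn [ 0.254 -0.028  0.114]
```

Request:
{"method": "arm_command", "body": {
  "series": [
    {"dp": [0, -0.028, 0.12], "angular": [0, 0, 0], "gripper": 50},
    {"dp": [0, 0, 0.01], "angular": [0, 0, 0], "gripper": 50},
    {"dp": [0, 0, 0], "angular": [0, 0, 0], "gripper": 50},
    {"dp": [0.08, 0, 0], "angular": [0, 0, 0], "gripper": 50},
    {"dp": [0.08, 0, 0], "angular": [0, 0, 0], "gripper": 50},
    {"dp": [0.06, 0, 0], "angular": [0, 0, 0], "gripper": 50},
    {"dp": [0.02, 0, 0], "angular": [0, 0, 0], "gripper": 50},
    {"dp": [0, 0, 0], "angular": [0, 0, 0], "gripper": 50}
  ]
}}

```text
clock: 7.15
position: [0.6923, -0.0431, 0.065]
ee_rot: [0.705, 0.002, 0.709, -0.005]
contact_force: [0.9, 0.4, -1.9]
width: 0.0634
```

```bash
python3 -c "
from h import *
plan([.689,-.0425,.0645],0)"
```

```text
t7.15 at [ 0.6923 -0.0431  0.065 ] q6 -0.15 w 0.0634 F [ 0.9  0.4 -1.9] | dp tot [ 0.004  0.005 -0.027] ang tot [-0.006 -0.003  0.003] (deg [-0.5 -0.3  0.3] ) dp after turn [ 0.004  0.005 -0.027]
```

Request:
{"method": "arm_command", "body": {
  "series": [
    {"dp": [0.015, 0, -0.01], "angular": [0, 0, 0], "gripper": 50},
    {"dp": [0, 0, 0], "angular": [0, 0, 0], "gripper": 85},
    {"dp": [0, 0, 0], "angular": [0, 0, 0], "gripper": 85},
    {"dp": [0, 0, 0], "angular": [0, 0, 0], "gripper": 85},
    {"dp": [-0.2, 0, 0], "angular": [0, 0, 0], "gripper": 85},
    {"dp": [-0.3, 0, 0], "angular": [0, 0, 0], "gripper": 85},
    {"dp": [-0.3, 0, 0], "angular": [0, 0, 0], "gripper": 85},
    {"dp": [-0.1, 0, -0.1], "angular": [0, 0, 0], "gripper": 85}
  ]
}}

```text
clock: 8.15
position: [0.6799, -0.0426, 0.1745]
ee_rot: [0.706, 0.002, 0.708, -0.005]
contact_force: [-0.7, 0.6, 0.3]
width: 0.0848
```

```bash
python3 -c "
from h import *
g=wrist('w2')
rows([.431,.1245,.12],0)"
```

```text
t8.20 at [ 0.6774 -0.0424  0.1751] q6 -0.15 w 0.0849 F [-2.1 -0.1  2. ] | dp tot [ 0.466  1.374 -2.064] ang tot [-0.006 -0.004  0.003] (deg [-0.5 -0.4  0.3] ) dp after turn [ 0.459  1.391 -2.054]
ang/row [-0.001 -0.001  0.   ]
[0.058, 0.172, -0.258]
[0.058, 0.172, -0.258]
[0.058, 0.172, -0.258]
[0.058, 0.172, -0.257]
[0.058, 0.173, -0.257]
[0.058, 0.173, -0.257]
[0.058, 0.173, -0.257]
[0.058, 0.174, -0.257]
```

Request:
{"method": "arm_command", "body": {
  "series": [
    {"dp": [0, 0.18, -0.27], "angular": [0, 0, 0], "gripper": 85},
    {"dp": [0, 0.18, -0.27], "angular": [0, 0, 0], "gripper": 85},
    {"dp": [0, 0.18, -0.27], "angular": [0, 0, 0], "gripper": 85},
    {"dp": [0.05, 0.18, -0.27], "angular": [0, 0, 0], "gripper": 85},
    {"dp": [0.1, 0.18, -0.27], "angular": [0, 0, 0], "gripper": 85},
    {"dp": [0.1, 0.18, -0.27], "angular": [0, 0, 0], "gripper": 85},
    {"dp": [0.1, 0.18, -0.27], "angular": [0, 0, 0], "gripper": 85},
    {"dp": [0.1, 0.15, -0.15], "angular": [0, 0, 0], "gripper": 85}
  ]
}}

```text
clock: 9.2
position: [0.4147, 0.1318, 0.1119]
ee_rot: [0.699, 0.003, 0.715, -0.007]
contact_force: [0.6, 0.1, 0.0]
width: 0.0847
```

```bash
python3 -c "
from h import *
g=wrist('w3')
P=cloud(g);z=P[...,2]
m=(z>.035)&(z<.06)&(np.hypot(P[...,0]-.431,P[...,1]-.1245)<.05)
print(m.sum(),np.median(z[m]),rect(g,m,.045))
plan([.431,.1245,.015],0)"
```

```text
4333 0.0450225478663677 [431.  127.   62.3  58.4  82.6]
t9.25 at [0.4106 0.1332 0.1103] q6 0.16 w 0.0851 F [-3.9  1.6 -0.6] | dp tot [ 0.789 -0.067  0.195] ang tot [-0.008 -0.019  0.002] (deg [-0.8 -1.8  0.2] ) dp after turn [ 0.794 -0.072  0.17 ]
```

View pics/w2.png

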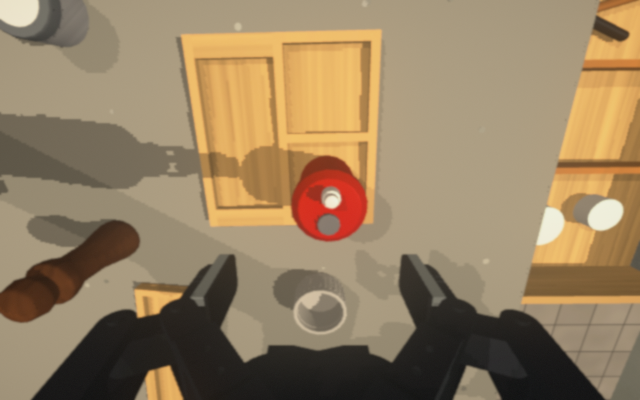

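The cup stands upright in the lower-right well at (330,200). Next is the pot.

Request:
{"method": "arm_command", "body": {
  "series": [
    {"dp": [0, -0.065, 0.17], "angular": [0, -0.019, 0], "gripper": 85},
    {"dp": [0, 0, 0.01], "angular": [0, 0, 0], "gripper": 85},
    {"dp": [0, 0, 0], "angular": [0, 0, 0], "gripper": 85},
    {"dp": [0.2, 0, 0], "angular": [0, 0, 0], "gripper": 85},
    {"dp": [0.2, 0, 0], "angular": [0, 0, 0], "gripper": 85},
    {"dp": [0.2, 0, 0], "angular": [0, 0, 0], "gripper": 85},
    {"dp": [0.1, 0, 0], "angular": [0, 0, 0], "gripper": 85},
    {"dp": [0.02, 0, 0], "angular": [0, 0, 0], "gripper": 85}
  ]
}}

```text
clock: 10.25
position: [0.4381, 0.1215, 0.0214]
ee_rot: [0.709, 0.004, 0.705, -0.008]
contact_force: [-0.6, 0.1, 0.5]
width: 0.0849
```

```bash
python3 -c "
from h import *
plan([.431,.1255,.018],0)"
```

```text
t10.25 at [0.4381 0.1215 0.0214] q6 0.14 w 0.0849 F [-0.6  0.1  0.5] | dp tot [ 0.028  0.033 -0.06 ] ang tot [-0.011  0.004  0.003] (deg [-1.   0.3  0.3] ) dp after turn [ 0.028  0.033 -0.059]
```

Request:
{"method": "arm_command", "body": {
  "series": [
    {"dp": [0.02, 0.033, -0.055], "angular": [-0.008, 0, 0], "gripper": 85},
    {"dp": [0, 0, 0], "angular": [0, 0, 0], "gripper": 85},
    {"dp": [0, 0, 0], "angular": [0, 0, 0], "gripper": 50},
    {"dp": [0, 0, 0], "angular": [0, 0, 0], "gripper": 50},
    {"dp": [0, 0, 0], "angular": [0, 0, 0], "gripper": 50},
    {"dp": [0, 0, 0], "angular": [0, 0, 0], "gripper": 50},
    {"dp": [0, 0, 0], "angular": [0, 0, 0], "gripper": 50},
    {"dp": [0, 0, 0], "angular": [0, 0, 0], "gripper": 50}
  ]
}}

```text
clock: 11.25
position: [0.4326, 0.1261, 0.0208]
ee_rot: [0.711, -0.0, 0.704, -0.003]
contact_force: [0.1, 0.1, -2.7]
width: 0.0584
```

```bash
python3 -c "
from h import *
rows([.689,.051,.085],0)"
```

```text
t11.25 at [0.4326 0.1261 0.0208] q6 0.14 w 0.0584 F [ 0.1  0.1 -2.7] | dp tot [-0.512 -0.62   2.144] ang tot [-0.002  0.006  0.003] (deg [-0.2  0.6  0.2] ) dp after turn [-0.535 -0.626  2.136]
ang/row [-0.     0.001  0.   ]
[-0.064, -0.078, 0.268]
[-0.064, -0.078, 0.268]
[-0.065, -0.078, 0.268]
[-0.065, -0.078, 0.268]
[-0.065, -0.078, 0.267]
[-0.066, -0.078, 0.267]
[-0.066, -0.078, 0.267]
[-0.067, -0.078, 0.267]
```

Request:
{"method": "arm_command", "body": {
  "series": [
    {"dp": [-0.25, 0, 0], "angular": [0, 0, 0], "gripper": 45},
    {"dp": [-0.25, -0.05, 0.1], "angular": [0, 0, 0], "gripper": 45},
    {"dp": [-0.03, -0.1, 0.36], "angular": [0, 0, 0], "gripper": 45},
    {"dp": [0, -0.1, 0.36], "angular": [0, 0, 0], "gripper": 45},
    {"dp": [0, -0.1, 0.36], "angular": [0, 0, 0], "gripper": 45},
    {"dp": [0, -0.1, 0.36], "angular": [0, 0, 0], "gripper": 45},
    {"dp": [0, -0.1, 0.36], "angular": [0, 0, 0], "gripper": 45},
    {"dp": [0, -0.06, 0.25], "angular": [0, 0, 0], "gripper": 45}
  ]
}}

```text
clock: 12.25
position: [0.6924, 0.0505, 0.0857]
ee_rot: [0.708, -0.001, 0.706, -0.002]
contact_force: [-0.6, -0.3, -1.6]
width: 0.0579
```

```bash
python3 -c "
from h import *
plan([.689,.051,.027],0)"
```

```text
t12.25 at [0.6924 0.0505 0.0857] q6 -0.02 w 0.0579 F [-0.6 -0.3 -1.6] | dp tot [ 0.489  0.006 -0.03 ] ang tot [-0.001  0.002  0.003] (deg [-0.1  0.2  0.2] ) dp after turn [ 0.489  0.004 -0.028]
```

Request:
{"method": "arm_command", "body": {
  "series": [
    {"dp": [0, 0.005, -0.03], "angular": [0, 0, 0], "gripper": 45},
    {"dp": [0, 0, -0.03], "angular": [0, 0, 0], "gripper": 45},
    {"dp": [0.12, 0, 0], "angular": [0, 0, 0], "gripper": 45},
    {"dp": [0.14, 0, 0], "angular": [0, 0, 0], "gripper": 45},
    {"dp": [0.12, 0, 0], "angular": [0, 0, 0], "gripper": 45},
    {"dp": [0.06, 0, 0], "angular": [0, 0, 0], "gripper": 45},
    {"dp": [0.02, 0, 0], "angular": [0, 0, 0], "gripper": 45},
    {"dp": [0, 0, 0], "angular": [0, 0, 0], "gripper": 45}
  ]
}}

```text
clock: 13.25
position: [0.6828, 0.0512, 0.0272]
ee_rot: [0.707, -0.001, 0.707, -0.002]
contact_force: [-0.6, 0.2, -1.9]
width: 0.0583
```

```bash
python3 -c "
from h import *
plan([.689,.051,.0265],0)"
```

```text
t13.25 at [0.6828 0.0512 0.0272] q6 -0.02 w 0.0583 F [-0.6  0.2 -1.9] | dp tot [ 0.005 -0.002  0.052] ang tot [-0.001 -0.001  0.003] (deg [-0.1 -0.1  0.2] ) dp after turn [ 0.006 -0.002  0.052]
```

Request:
{"method": "arm_command", "body": {
  "series": [
    {"dp": [0.01, 0, 0.05], "angular": [0, 0, 0], "gripper": 45},
    {"dp": [0, 0, 0], "angular": [0, 0, 0], "gripper": 45},
    {"dp": [0, 0, 0], "angular": [0, 0, 0], "gripper": 80},
    {"dp": [0, 0, 0], "angular": [0, 0, 0], "gripper": 80},
    {"dp": [0, 0, 0], "angular": [0, 0, 0], "gripper": 80},
    {"dp": [-0.25, 0, 0], "angular": [0, 0, 0], "gripper": 80},
    {"dp": [-0.4, 0, 0], "angular": [0, 0, 0], "gripper": 80},
    {"dp": [-0.35, 0.1, -0.1], "angular": [0, 0, 0], "gripper": 80}
  ]
}}

```text
clock: 14.25
position: [0.6753, 0.063, 0.1437]
ee_rot: [0.703, -0.0, 0.711, -0.002]
contact_force: [0.1, 0.3, 0.0]
width: 0.08
```

```bash
python3 -c "
from h import *
g=wrist();P=cloud(g);z=P[...,2]
for nm,c,h in (('pot',(.689,.051),.051),('cup',(.689,-.042),.092)):
    m=(z>h-.008)&(z<h+.012)&(np.hypot(P[...,0]-c[0],P[...,1]-c[1])<.05)
    if m.sum()>50: print(nm,m.sum(),np.median(z[m]),rect(g,m,h))
rows([.451,.225,.16],87.3)"
```

```text
pot 3462 0.051014702578566364 [687.9  52.1  62.3  58.8  83.2]
cup 2798 0.09754969445412029 [687.5 -30.4  63.9  52.3   3.6]
t14.30 at [0.676  0.0654 0.1502] q6 -0.0 w 0.08 F [-0.1  0.3  2.9] | dp tot [-0.078  1.327 -1.878] ang tot [-0.971 -0.003 -0.001] (deg [-87.4  -0.3  -0.1] ) dp after turn [-0.081  1.936  1.24 ]
ang/row [-0.121 -0.    -0.   ]
[-0.01, 0.166, -0.235]
[-0.01, 0.207, -0.199]
[-0.01, 0.241, -0.156]
[-0.01, 0.266, -0.108]
[-0.01, 0.282, -0.055]
[-0.01, 0.287, -0.001]
[-0.01, 0.282, 0.054]
[-0.01, 0.267, 0.106]
```

Request:
{"method": "arm_command", "body": {
  "series": [
    {"dp": [-0.02, 0.18, -0.235], "angular": [-0.118, 0, 0], "gripper": 60},
    {"dp": [-0.01, 0.23, -0.19], "angular": [-0.118, 0, 0], "gripper": 45},
    {"dp": [-0.01, 0.26, -0.13], "angular": [-0.118, 0, 0], "gripper": 40},
    {"dp": [-0.01, 0.29, -0.08], "angular": [-0.118, 0, 0], "gripper": 40},
    {"dp": [-0.01, 0.3, -0.02], "angular": [-0.118, 0, 0], "gripper": 40},
    {"dp": [-0.01, 0.29, 0.04], "angular": [-0.118, 0, 0], "gripper": 40},
    {"dp": [-0.01, 0.28, 0.09], "angular": [-0.118, 0, 0], "gripper": 40},
    {"dp": [-0.01, 0.22, 0.12], "angular": [-0.118, 0, 0], "gripper": 40}
  ]
}}

```text
clock: 15.3
position: [0.4643, 0.2552, 0.1625]
ee_rot: [0.518, -0.484, 0.516, 0.481]
contact_force: [-0.5, -0.1, 0.1]
width: 0.0402
```

```bash
python3 -c "
from h import *
plan([.451,.254,.12],87.3)"
```

```text
t15.30 at [0.4643 0.2552 0.1625] q6 -1.13 w 0.0402 F [-0.5 -0.1  0.1] | dp tot [ 0.354  0.112 -0.017] ang tot [-0.013 -0.001  0.003] (deg [-1.2 -0.   0.3] ) dp after turn [ 0.354  0.111 -0.015]
```

Request:
{"method": "arm_command", "body": {
  "series": [
    {"dp": [0, 0.11, 0], "angular": [0, 0, 0], "gripper": 40},
    {"dp": [0.1, 0, 0], "angular": [0, 0, 0], "gripper": 40},
    {"dp": [0.1, 0, 0], "angular": [0, 0, 0], "gripper": 40},
    {"dp": [0.1, 0, 0], "angular": [0, 0, 0], "gripper": 40},
    {"dp": [0, 0, 0], "angular": [0, 0, 0], "gripper": 40},
    {"dp": [0, 0, 0], "angular": [0, 0, 0], "gripper": 40},
    {"dp": [0, 0, 0], "angular": [0, 0, 0], "gripper": 40},
    {"dp": [0, 0, 0], "angular": [0, 0, 0], "gripper": 40}
  ]
}}

```text
clock: 16.3
position: [0.4523, 0.2545, 0.123]
ee_rot: [0.519, -0.483, 0.518, 0.479]
contact_force: [-0.6, 0.5, 0.2]
width: 0.0402
```

```bash
cat >> h.py <<'E'
def cutlery(g,y0,y1):
    P=cloud(g);hsv=cv2.cvtColor(g["image"],cv2.COLOR_BGR2HSV);z=P[...,2]
    m=(P[...,0]>.392)&(P[...,0]<.556)&(P[...,1]>y0)&(P[...,1]<y1)&(hsv[...,1]<90)&(z<.03)
    q=P[m]
    for lo in np.arange(.39,.56,.01):
        k=q[(q[:,0]>=lo)&(q[:,0]<lo+.01)]
        if len(k)>9:print(round(lo,2),len(k),"mid",((k[:,1].max()+k[:,1].min())*500).round(1),"wid",(np.ptp(k[:,1])*1000).round(1),"z",(np.percentile(k[:,2],95)*1000).round(1))
    print("x",q[:,0].min(),q[:,0].max(),rect(g,m,.012))
E
python3 -c "
from h import *
g=wrist('w4');cutlery(g,.222,.298)
plan([.451,.254,.01],87.3)"
```

```text
0.4 54 mid 257.7 wid 11.5 z 17.0
0.41 170 mid 257.3 wid 13.5 z 17.7
0.42 165 mid 257.0 wid 13.3 z 17.8
0.43 165 mid 256.3 wid 13.4 z 17.8
0.44 158 mid 255.5 wid 13.6 z 17.9
0.45 143 mid 255.1 wid 13.0 z 17.8
0.46 110 mid 254.7 wid 12.5 z 17.4
0.47 100 mid 253.8 wid 9.2 z 16.3
0.48 93 mid 253.0 wid 9.3 z 16.3
0.49 75 mid 252.6 wid 8.9 z 15.9
0.5 161 mid 251.9 wid 20.3 z 14.5
0.51 164 mid 250.9 wid 21.6 z 13.2
0.52 115 mid 250.6 wid 21.0 z 12.6
0.53 86 mid 250.1 wid 20.8 z 12.3
x 0.40671212091815245 0.5389804455392085 [471.4 253.6 128.9  21.1  -3.6]
t16.35 at [0.4523 0.2545 0.1231] q6 -1.11 w 0.0403 F [ 0.4 -0.2  0.3] | dp tot [ 0.942  0.016 -0.003] ang tot [-0.018 -0.001  0.004] (deg [-1.6 -0.1  0.3] ) dp after turn [ 0.942  0.011 -0.004]
```

View pics/w4.png

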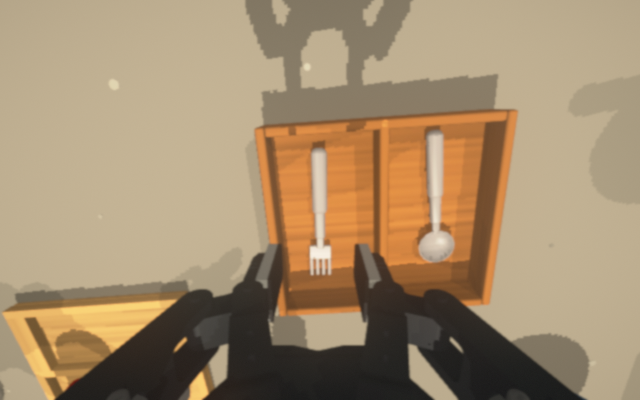

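The wrist view shows the fork at (320,210) between the jaws, tines down the image (+x) and right side up. The spoon is at (436,200).

Request:
{"method": "arm_command", "body": {
  "series": [
    {"dp": [0.1, 0, 0.006], "angular": [-0.009, 0, 0], "gripper": 40},
    {"dp": [0.2, 0, 0], "angular": [0, 0, 0], "gripper": 40},
    {"dp": [0.2, 0, 0], "angular": [0, 0, 0], "gripper": 40},
    {"dp": [0.2, 0, 0], "angular": [0, 0, 0], "gripper": 40},
    {"dp": [0.13, 0, 0], "angular": [0, 0, 0], "gripper": 40},
    {"dp": [0.06, 0, 0], "angular": [0, 0, 0], "gripper": 40},
    {"dp": [0, 0, 0], "angular": [0, 0, 0], "gripper": 40},
    {"dp": [0, 0, 0], "angular": [0, 0, 0], "gripper": 40}
  ]
}}

```text
clock: 17.35
position: [0.4529, 0.2556, 0.0113]
ee_rot: [0.515, -0.488, 0.513, 0.484]
contact_force: [-0.7, -0.2, -0.3]
width: 0.0405
```

```bash
python3 -c "
from h import *
plan([.4525,.2552,.01],86.5)"
```

```text
t17.35 at [0.4529 0.2556 0.0113] q6 -1.13 w 0.0405 F [-0.7 -0.2 -0.3] | dp tot [ 0.011  0.003 -0.004] ang tot [ 0.003 -0.001  0.004] (deg [ 0.3 -0.1  0.4] ) dp after turn [ 0.011  0.003 -0.004]
```

Request:
{"method": "arm_command", "body": {
  "series": [
    {"dp": [0.01, 0, 0], "angular": [0, 0, 0], "gripper": 5},
    {"dp": [0, 0, 0], "angular": [0, 0, 0], "gripper": 5},
    {"dp": [0, 0, 0], "angular": [0, 0, 0], "gripper": 5},
    {"dp": [0, 0, 0], "angular": [0, 0, 0], "gripper": 5},
    {"dp": [0, 0, 0], "angular": [0, 0, 0], "gripper": 5},
    {"dp": [-0.2, 0, 0], "angular": [0, 0, 0], "gripper": 5},
    {"dp": [-0.35, 0, 0], "angular": [0, 0, 0], "gripper": 5},
    {"dp": [-0.35, 0, 0], "angular": [0, 0, 0], "gripper": 5}
  ]
}}

```text
clock: 18.35
position: [0.4501, 0.255, 0.1186]
ee_rot: [0.513, -0.487, 0.515, 0.484]
contact_force: [0.5, 0.6, -0.9]
width: 0.0126
```

```bash
python3 -c "
from h import *
rows([.592,.025,.13],0)"
```

```text
t18.35 at [0.4501 0.255  0.1186] q6 -1.13 w 0.0126 F [ 0.5  0.6 -0.9] | dp tot [-0.086 -1.289 -1.847] ang tot [ 0.964 -0.002  0.003] (deg [86.8 -0.1  0.2] ) dp after turn [-0.095 -1.916  1.182]
ang/row [ 0.121 -0.     0.   ]
[-0.011, -0.161, -0.231]
[-0.011, -0.202, -0.196]
[-0.011, -0.235, -0.155]
[-0.011, -0.26, -0.108]
[-0.011, -0.276, -0.057]
[-0.012, -0.281, -0.004]
[-0.012, -0.277, 0.049]
[-0.012, -0.263, 0.1]
```

Request:
{"method": "arm_command", "body": {
  "series": [
    {"dp": [-0.03, -0.17, -0.235], "angular": [0.118, 0, 0], "gripper": 5},
    {"dp": [-0.02, -0.21, -0.2], "angular": [0.118, 0, 0], "gripper": 5},
    {"dp": [-0.01, -0.24, -0.16], "angular": [0.118, 0, 0], "gripper": 5},
    {"dp": [-0.01, -0.265, -0.11], "angular": [0.118, 0, 0], "gripper": 5},
    {"dp": [-0.01, -0.28, -0.06], "angular": [0.118, 0, 0], "gripper": 5},
    {"dp": [-0.01, -0.285, -0.005], "angular": [0.118, 0, 0], "gripper": 5},
    {"dp": [-0.01, -0.28, 0.05], "angular": [0.118, 0, 0], "gripper": 5},
    {"dp": [0, -0.24, 0.1], "angular": [0.118, 0, 0], "gripper": 5}
  ]
}}

```text
clock: 19.35
position: [0.5997, 0.0199, 0.1365]
ee_rot: [0.71, -0.004, 0.704, 0.003]
contact_force: [0.5, 0.8, 0.0]
width: 0.0123
```

```bash
python3 -c "
from h import *
plan([.594,.0246,.06],0)"
```

```text
t19.35 at [0.5997 0.0199 0.1365] q6 -0.09 w 0.0123 F [0.5 0.8 0. ] | dp tot [ 0.637  0.04  -0.052] ang tot [0.006 0.006 0.   ] (deg [0.6 0.5 0. ] ) dp after turn [ 0.637  0.039 -0.047]
```

Request:
{"method": "arm_command", "body": {
  "series": [
    {"dp": [0, 0.05, -0.05], "angular": [0, 0, 0], "gripper": 5},
    {"dp": [0, 0.03, -0.01], "angular": [0, 0, 0], "gripper": 5},
    {"dp": [0.1, 0, 0], "angular": [0, 0, 0], "gripper": 5},
    {"dp": [0.2, 0, 0], "angular": [0, 0, 0], "gripper": 5},
    {"dp": [0.2, 0, 0], "angular": [0, 0, 0], "gripper": 5},
    {"dp": [0.1, 0, 0], "angular": [0, 0, 0], "gripper": 5},
    {"dp": [0, 0, 0], "angular": [0, 0, 0], "gripper": 5},
    {"dp": [0, 0, 0], "angular": [0, 0, 0], "gripper": 5}
  ]
}}

```text
clock: 20.35
position: [0.5909, 0.0321, 0.0604]
ee_rot: [0.71, -0.006, 0.705, 0.006]
contact_force: [0.5, -0.8, -0.8]
width: 0.0123
```

```bash
python3 -c "
from h import *
g=wrist('w5')
plan([.594,.0246,.0105],0)"
```

```text
t20.40 at [0.5909 0.0321 0.0605] q6 -0.08 w 0.0123 F [-0.5  0.2 -0.5] | dp tot [ 0.417 -0.063  0.022] ang tot [ 0.01   0.005 -0.   ] (deg [ 0.9  0.4 -0. ] ) dp after turn [ 0.417 -0.062  0.026]
```

View pics/w5.png

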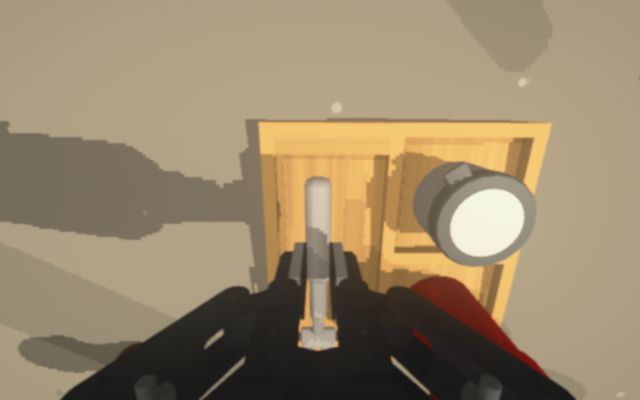

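The fork hangs level at (320,260) over the long recess. The pot stands in its well at (480,215) and the cup is clear at the right.

Request:
{"method": "arm_command", "body": {
  "series": [
    {"dp": [0, -0.06, 0.02], "angular": [0.008, 0.003, 0], "gripper": 5},
    {"dp": [0.05, 0, 0], "angular": [0, 0, 0], "gripper": 5},
    {"dp": [0.12, 0, 0], "angular": [0, 0, 0], "gripper": 5},
    {"dp": [0.12, 0, 0], "angular": [0, 0, 0], "gripper": 5},
    {"dp": [0.07, 0, 0], "angular": [0, 0, 0], "gripper": 5},
    {"dp": [0.03, 0, 0], "angular": [0, 0, 0], "gripper": 5},
    {"dp": [0, 0, 0], "angular": [0, 0, 0], "gripper": 5},
    {"dp": [0, 0, 0], "angular": [0, 0, 0], "gripper": 5}
  ]
}}

```text
clock: 21.4
position: [0.5947, 0.0241, 0.0113]
ee_rot: [0.709, -0.001, 0.706, 0.001]
contact_force: [-0.0, 0.1, -0.5]
width: 0.0121
```

```bash
python3 -c "
from h import *
plan([.594,.0246,.0105],0)"
```

```text
t21.40 at [0.5947 0.0241 0.0113] q6 -0.08 w 0.0121 F [-0.   0.1 -0.5] | dp tot [ 0.006  0.004 -0.006] ang tot [0.001 0.003 0.   ] (deg [0.1 0.2 0. ] ) dp after turn [ 0.007  0.004 -0.006]
```

Request:
{"method": "arm_command", "body": {
  "series": [
    {"dp": [0.007, 0, 0], "angular": [0, 0, 0], "gripper": 5},
    {"dp": [0, 0, 0], "angular": [0, 0, 0], "gripper": 28},
    {"dp": [0, 0, 0], "angular": [0, 0, 0], "gripper": 28},
    {"dp": [-0.1, 0, 0], "angular": [0, 0, 0], "gripper": 28},
    {"dp": [-0.25, 0, 0], "angular": [0, 0, 0], "gripper": 28},
    {"dp": [-0.4, 0, 0], "angular": [0, 0, 0], "gripper": 28},
    {"dp": [-0.4, 0, 0], "angular": [0, 0, 0], "gripper": 40},
    {"dp": [-0.1, -0.1, 0], "angular": [0, 0, 0], "gripper": 60}
  ]
}}

```text
clock: 22.4
position: [0.5942, 0.0124, 0.168]
ee_rot: [0.709, -0.001, 0.705, 0.001]
contact_force: [0.8, -0.6, 0.9]
width: 0.0571
```

```bash
python3 -c "
from h import *
g=wrist('w6')
rows([.679,-.195,.13],0)"
```

```text
t22.45 at [0.5942 0.0103 0.168 ] q6 -0.1 w 0.0601 F [ 0.7 -1.5  0.6] | dp tot [ 0.325 -1.712  0.701] ang tot [0.001 0.004 0.001] (deg [0.1 0.3 0.1] ) dp after turn [ 0.317 -1.711  0.706]
ang/row [0. 0. 0.]
[0.041, -0.214, 0.088]
[0.04, -0.214, 0.088]
[0.04, -0.214, 0.088]
[0.04, -0.214, 0.088]
[0.04, -0.214, 0.088]
[0.04, -0.214, 0.088]
[0.04, -0.214, 0.088]
[0.04, -0.214, 0.088]
```

View pics/w6.png

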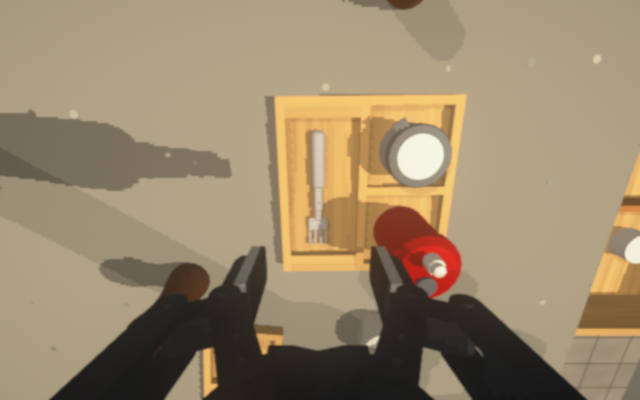

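The fork lies flat and right side up in the long recess (318,190), and the pot and cup are upright in their wells. Next is the ramekin.

Request:
{"method": "arm_command", "body": {
  "series": [
    {"dp": [0, -0.25, 0.05], "angular": [0, 0, 0], "gripper": 85},
    {"dp": [0, -0.26, 0.09], "angular": [0, 0, 0], "gripper": 85},
    {"dp": [0, -0.26, 0.1], "angular": [0, 0, 0], "gripper": 85},
    {"dp": [0, -0.26, 0.1], "angular": [0, 0, 0], "gripper": 85},
    {"dp": [0, -0.26, 0.1], "angular": [0, 0, 0], "gripper": 85},
    {"dp": [0.08, -0.25, 0.1], "angular": [0, 0, 0], "gripper": 85},
    {"dp": [0.12, -0.2, 0.1], "angular": [0, 0, 0], "gripper": 85},
    {"dp": [0.1, -0.06, 0.06], "angular": [0, 0, 0], "gripper": 85}
  ]
}}

```text
clock: 23.45
position: [0.6737, -0.2124, 0.1216]
ee_rot: [0.704, 0.001, 0.711, 0.001]
contact_force: [0.3, 0.2, -0.2]
width: 0.0851
```

```bash
python3 -c "
from h import *
g=wrist('w7')
P=cloud(g);z=P[...,2]
m=(z>.031)&(z<.05)&(np.hypot(P[...,0]-.679,P[...,1]+.195)<.05)
print(m.sum(),np.median(z[m]),P[m].min(0),P[m].max(0),rect(g,m,.04))
plan([.679,-.195,.016],0)"
```

```text
1601 0.03927153910738067 [ 0.64803913 -0.22581655  0.03101078] [ 0.71070687 -0.16277367  0.04176859] [ 679.4 -193.5   63.2   62.3  -89.8]
t23.50 at [ 0.6735 -0.2124  0.1195] q6 -0.4 w 0.0851 F [ 0.5 -0.9 -1.5] | dp tot [0.863 0.141 0.056] ang tot [-0.    -0.008 -0.003] (deg [-0.  -0.7 -0.2] ) dp after turn [0.863 0.145 0.045]
```

Request:
{"method": "arm_command", "body": {
  "series": [
    {"dp": [0, 0.15, 0.05], "angular": [0, -0.006, 0], "gripper": 85},
    {"dp": [0, 0.01, 0], "angular": [0, 0, 0], "gripper": 85},
    {"dp": [0, 0, 0], "angular": [0, 0, 0], "gripper": 85},
    {"dp": [0.15, 0, 0], "angular": [0, 0, 0], "gripper": 85},
    {"dp": [0.25, 0, 0], "angular": [0, 0, 0], "gripper": 85},
    {"dp": [0.2, 0, 0], "angular": [0, 0, 0], "gripper": 85},
    {"dp": [0.12, 0, 0], "angular": [0, 0, 0], "gripper": 85},
    {"dp": [0.05, 0, 0], "angular": [0, 0, 0], "gripper": 85}
  ]
}}

```text
clock: 24.5
position: [0.6783, -0.1864, 0.0237]
ee_rot: [0.706, 0.001, 0.708, 0.003]
contact_force: [-0.1, 0.2, -1.3]
width: 0.0849
```

```bash
python3 -c "
from h import *
plan([.6793,-.194,.017],0)"
```

```text
t24.50 at [ 0.6783 -0.1864  0.0237] q6 -0.38 w 0.0849 F [-0.1  0.2 -1.3] | dp tot [ 0.055 -0.064  0.008] ang tot [ 0.002 -0.001 -0.004] (deg [ 0.2 -0.1 -0.3] ) dp after turn [ 0.056 -0.063  0.008]
```

Request:
{"method": "arm_command", "body": {
  "series": [
    {"dp": [0.04, -0.055, 0.008], "angular": [0, 0, 0], "gripper": 85},
    {"dp": [0, -0.005, 0], "angular": [0, 0, 0], "gripper": 85},
    {"dp": [0, 0, 0], "angular": [0, 0, 0], "gripper": 55},
    {"dp": [0, 0, 0], "angular": [0, 0, 0], "gripper": 55},
    {"dp": [0, 0, 0], "angular": [0, 0, 0], "gripper": 55},
    {"dp": [0, 0, 0], "angular": [0, 0, 0], "gripper": 55},
    {"dp": [0, 0, 0], "angular": [0, 0, 0], "gripper": 55},
    {"dp": [0, 0, 0], "angular": [0, 0, 0], "gripper": 55}
  ]
}}

```text
clock: 25.5
position: [0.6806, -0.1947, 0.0205]
ee_rot: [0.708, 0.0, 0.707, 0.003]
contact_force: [-0.7, 0.3, -0.5]
width: 0.0617
```

```bash
python3 -c "
from h import *
rows([.493,-.2335,.09],0)"
```

```text
t25.50 at [ 0.6806 -0.1947  0.0205] q6 -0.39 w 0.0617 F [-0.7  0.3 -0.5] | dp tot [-0.582 -0.315 -1.564] ang tot [ 0.002  0.001 -0.003] (deg [ 0.2  0.1 -0.2] ) dp after turn [-0.579 -0.323 -1.563]
ang/row [ 0.  0. -0.]
[-0.073, -0.039, -0.195]
[-0.073, -0.039, -0.195]
[-0.073, -0.04, -0.195]
[-0.073, -0.04, -0.195]
[-0.073, -0.04, -0.195]
[-0.073, -0.04, -0.195]
[-0.072, -0.04, -0.195]
[-0.072, -0.04, -0.195]
```

Request:
{"method": "arm_command", "body": {
  "series": [
    {"dp": [-0.15, 0, 0], "angular": [0, 0, 0], "gripper": 50},
    {"dp": [-0.25, 0, 0], "angular": [0, 0, 0], "gripper": 50},
    {"dp": [-0.15, -0.03, -0.15], "angular": [0, 0, 0], "gripper": 50},
    {"dp": [-0.03, -0.07, -0.3], "angular": [0, 0, 0], "gripper": 50},
    {"dp": [0, -0.07, -0.33], "angular": [0, 0, 0], "gripper": 50},
    {"dp": [0, -0.07, -0.33], "angular": [0, 0, 0], "gripper": 50},
    {"dp": [0, -0.06, -0.25], "angular": [0, 0, 0], "gripper": 50},
    {"dp": [0, -0.02, -0.12], "angular": [0, 0, 0], "gripper": 50}
  ]
}}

```text
clock: 26.5
position: [0.4935, -0.2355, 0.0981]
ee_rot: [0.708, -0.002, 0.706, 0.002]
contact_force: [-0.2, -0.6, -2.3]
width: 0.0619
```

```bash
python3 -c "
from h import *
plan([.493,-.2335,.06],0)"
```

```text
t26.50 at [ 0.4935 -0.2355  0.0981] q6 -0.58 w 0.0619 F [-0.2 -0.6 -2.3] | dp tot [ 0.317  0.017 -0.005] ang tot [ 0.003  0.002 -0.   ] (deg [ 0.3  0.2 -0. ] ) dp after turn [ 0.317  0.017 -0.004]
```

Request:
{"method": "arm_command", "body": {
  "series": [
    {"dp": [0, 0.015, 0], "angular": [0, 0, 0], "gripper": 50},
    {"dp": [0, 0, 0.02], "angular": [0, 0, 0], "gripper": 50},
    {"dp": [0.1, 0, 0], "angular": [0, 0, 0], "gripper": 50},
    {"dp": [0.14, 0, 0], "angular": [0, 0, 0], "gripper": 50},
    {"dp": [0.1, 0, 0], "angular": [0, 0, 0], "gripper": 50},
    {"dp": [0, 0, 0], "angular": [0, 0, 0], "gripper": 50},
    {"dp": [0, 0, 0], "angular": [0, 0, 0], "gripper": 50},
    {"dp": [0, 0, 0], "angular": [0, 0, 0], "gripper": 50}
  ]
}}

```text
clock: 27.5
position: [0.5004, -0.2333, 0.055]
ee_rot: [0.71, -0.003, 0.705, 0.002]
contact_force: [-0.6, -0.6, -0.1]
width: 0.0617
```

```bash
python3 -c "
from h import *
plan([.493,-.2335,.0275],0)"
```

```text
t27.50 at [ 0.5004 -0.2333  0.055 ] q6 -0.57 w 0.0617 F [-0.6 -0.6 -0.1] | dp tot [ 0.229 -0.001 -0.063] ang tot [0.005 0.004 0.   ] (deg [0.4 0.4 0. ] ) dp after turn [ 0.229 -0.002 -0.061]
```

Request:
{"method": "arm_command", "body": {
  "series": [
    {"dp": [0, 0, -0.055], "angular": [0, 0.003, 0], "gripper": 50},
    {"dp": [0, 0, 0], "angular": [0, 0, 0], "gripper": 50},
    {"dp": [0.06, 0, 0], "angular": [0, 0, 0], "gripper": 50},
    {"dp": [0.08, 0, 0], "angular": [0, 0, 0], "gripper": 50},
    {"dp": [0.05, 0, 0], "angular": [0, 0, 0], "gripper": 50},
    {"dp": [0.02, 0, 0], "angular": [0, 0, 0], "gripper": 50},
    {"dp": [0, 0, 0], "angular": [0, 0, 0], "gripper": 50},
    {"dp": [0, 0, 0], "angular": [0, 0, 0], "gripper": 50}
  ]
}}

```text
clock: 28.5
position: [0.4936, -0.2337, 0.0286]
ee_rot: [0.708, -0.003, 0.706, 0.002]
contact_force: [-0.7, 0.7, -1.2]
width: 0.0621
```

```bash
python3 -c "
from h import *
plan([.493,-.2335,.0265],0)"
```

```text
t28.50 at [ 0.4936 -0.2337  0.0286] q6 -0.58 w 0.0621 F [-0.7  0.7 -1.2] | dp tot [ 0.017  0.002 -0.005] ang tot [0.004 0.002 0.001] (deg [0.4 0.2 0. ] ) dp after turn [ 0.017  0.002 -0.005]
```

Request:
{"method": "arm_command", "body": {
  "series": [
    {"dp": [0.01, 0, 0], "angular": [0, 0, 0], "gripper": 50},
    {"dp": [0.008, 0, 0], "angular": [0, 0, 0], "gripper": 50},
    {"dp": [0.006, 0, 0], "angular": [0, 0, 0], "gripper": 50},
    {"dp": [0, 0, 0], "angular": [0, 0, 0], "gripper": 50},
    {"dp": [0, 0, 0], "angular": [0, 0, 0], "gripper": 50},
    {"dp": [0, 0, 0], "angular": [0, 0, 0], "gripper": 50},
    {"dp": [0, 0, 0], "angular": [0, 0, 0], "gripper": 50},
    {"dp": [0, 0, 0], "angular": [0, 0, 0], "gripper": 50}
  ]
}}

```text
clock: 29.5
position: [0.4941, -0.2341, 0.0265]
ee_rot: [0.709, -0.003, 0.706, 0.002]
contact_force: [-0.0, 0.9, -0.8]
width: 0.0619
```

```bash
python3 -c "
from h import *
plan([.493,-.2335,.0265],0)"
```

```text
t29.50 at [ 0.4941 -0.2341  0.0265] q6 -0.58 w 0.0619 F [-0.   0.9 -0.8] | dp tot [-0.     0.005 -0.009] ang tot [0.004 0.003 0.001] (deg [0.4 0.2 0.1] ) dp after turn [-0.     0.005 -0.009]
```

One more small nudge to feel the contact, then open.

Request:
{"method": "arm_command", "body": {
  "series": [
    {"dp": [0.008, 0, 0], "angular": [0, 0, 0], "gripper": 50},
    {"dp": [0, 0, 0], "angular": [0, 0, 0], "gripper": 50},
    {"dp": [0, 0, 0], "angular": [0, 0, 0], "gripper": 78},
    {"dp": [0, 0, 0], "angular": [0, 0, 0], "gripper": 78},
    {"dp": [0, 0, 0], "angular": [0, 0, 0], "gripper": 78},
    {"dp": [-0.25, 0, 0], "angular": [0, 0, 0], "gripper": 80},
    {"dp": [-0.45, 0, 0], "angular": [0, 0, 0], "gripper": 80},
    {"dp": [-0.45, 0.0, 0], "angular": [0, 0, 0], "gripper": 80}
  ]
}}

```text
clock: 30.5
position: [0.4912, -0.2323, 0.1627]
ee_rot: [0.705, -0.001, 0.709, 0.004]
contact_force: [0.9, -0.3, -0.1]
width: 0.0802
```

```bash
python3 -c "
from h import *
g=wrist('w8')
P=cloud(g);z=P[...,2]
m=(z>.037)&(z<.06)&(np.hypot(P[...,0]-.493,P[...,1]+.2335)<.05)
print(m.sum(),np.median(z[m]),rect(g,m,.046))
rows([.453,.362,.18],90,n=14)"
```

```text
1176 0.045262854649926534 [ 493.9 -233.2   62.9   62.5  -89.6]
t30.55 at [ 0.495  -0.2347  0.1703] q6 -0.58 w 0.0798 F [ 1.9 -1.2  4.3] | dp tot [-0.1    4.974 -0.315] ang tot [-0.996  0.002  0.005] (deg [-89.6   0.2   0.5] ) dp after turn [-0.081  0.35   4.972]
ang/row [-0.071  0.     0.   ]
[-0.007, 0.355, -0.023]
[-0.007, 0.356, 0.017]
[-0.007, 0.351, 0.057]
[-0.007, 0.343, 0.096]
[-0.006, 0.33, 0.133]
[-0.006, 0.313, 0.169]
[-0.006, 0.292, 0.203]
[-0.006, 0.268, 0.234]
[-0.006, 0.24, 0.263]
[-0.006, 0.209, 0.288]
[-0.006, 0.176, 0.31]
[-0.006, 0.14, 0.327]
[-0.006, 0.103, 0.341]
[-0.006, 0.064, 0.35]
```

View pics/w8.png

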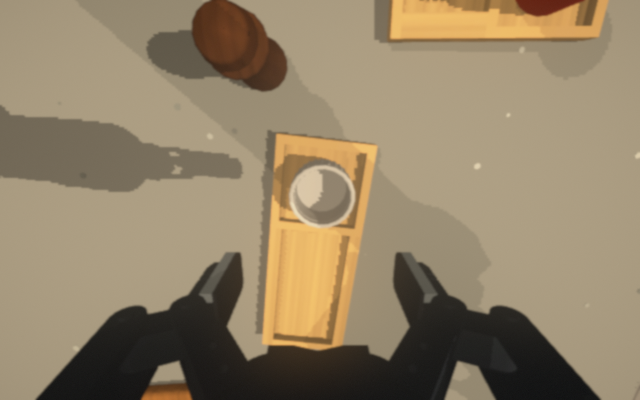

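The ramekin stands in the porridge tray's square well at (322,195), and the mill is untouched. Next is the spoon.

Request:
{"method": "arm_command", "body": {
  "series": [
    {"dp": [-0.08, 0.35, -0.02], "angular": [-0.071, 0, 0], "gripper": 60},
    {"dp": [-0.05, 0.36, 0.02], "angular": [-0.071, 0, 0], "gripper": 40},
    {"dp": [0, 0.355, 0.06], "angular": [-0.071, 0, 0], "gripper": 40},
    {"dp": [0, 0.345, 0.095], "angular": [-0.071, 0, 0], "gripper": 40},
    {"dp": [0, 0.33, 0.135], "angular": [-0.071, 0, 0], "gripper": 40},
    {"dp": [0, 0.315, 0.17], "angular": [-0.071, 0, 0], "gripper": 40},
    {"dp": [0, 0.29, 0.2], "angular": [-0.071, 0, 0], "gripper": 40},
    {"dp": [0, 0.27, 0.235], "angular": [-0.071, 0, 0], "gripper": 40}
  ]
}}

```text
clock: 31.55
position: [0.4707, 0.1127, 0.1859]
ee_rot: [0.638, -0.32, 0.629, 0.309]
contact_force: [0.3, 0.1, -0.3]
width: 0.0396
```

```bash
python3 -c "
from h import *
rows([.452,.3615,.13],94,n=7)"
```

```text
t31.55 at [0.4707 0.1127 0.1859] q6 -0.82 w 0.0396 F [ 0.3  0.1 -0.3] | dp tot [0.447 1.386 1.555] ang tot [-0.458 -0.001  0.013] (deg [-41.2  -0.1   1.1] ) dp after turn [0.466 0.011 2.079]
ang/row [-0.065 -0.     0.002]
[0.064, 0.198, 0.222]
[0.065, 0.174, 0.241]
[0.065, 0.148, 0.258]
[0.066, 0.121, 0.272]
[0.066, 0.092, 0.282]
[0.066, 0.062, 0.29]
[0.066, 0.032, 0.295]
```

Request:
{"method": "arm_command", "body": {
  "series": [
    {"dp": [0.03, 0.2, 0.22], "angular": [-0.065, 0, 0.002], "gripper": 40},
    {"dp": [0.05, 0.175, 0.24], "angular": [-0.065, 0, 0.002], "gripper": 40},
    {"dp": [0.06, 0.15, 0.26], "angular": [-0.065, 0, 0.002], "gripper": 40},
    {"dp": [0.06, 0.12, 0.27], "angular": [-0.065, 0, 0.002], "gripper": 40},
    {"dp": [0.07, 0.09, 0.28], "angular": [-0.065, 0, 0.002], "gripper": 40},
    {"dp": [0.07, 0.06, 0.29], "angular": [-0.065, 0, 0], "gripper": 40},
    {"dp": [0.07, 0.03, 0.2], "angular": [-0.065, 0, 0], "gripper": 40},
    {"dp": [0, 0, 0], "angular": [0, 0, 0], "gripper": 40}
  ]
}}

```text
clock: 32.55
position: [0.4477, 0.3604, 0.1323]
ee_rot: [-0.477, 0.525, -0.475, -0.521]
contact_force: [-0.4, -0.6, -0.4]
width: 0.0397
```

```bash
python3 -c "
from h import *
g=wrist('w9');cutlery(g,.318,.395)
plan([.449,.361,.01],94)"
```

```text
0.39 14 mid 359.3 wid 7.2 z 15.4
0.4 159 mid 359.5 wid 12.7 z 17.6
0.41 152 mid 360.2 wid 13.2 z 17.8
0.42 153 mid 360.5 wid 13.3 z 17.9
0.43 144 mid 361.4 wid 13.2 z 17.8
0.44 141 mid 362.1 wid 12.9 z 17.8
0.45 114 mid 362.5 wid 13.0 z 17.5
0.46 92 mid 363.2 wid 9.4 z 16.4
0.47 87 mid 363.8 wid 8.8 z 16.5
0.48 69 mid 364.4 wid 8.2 z 16.2
0.49 108 mid 366.1 wid 24.6 z 15.4
0.5 227 mid 366.0 wid 33.2 z 14.5
0.51 294 mid 366.1 wid 33.2 z 14.2
0.52 175 mid 367.1 wid 27.3 z 15.0
x 0.3987993256453082 0.528081870613273 [464.3 362.6 130.7  33.3   4.4]
t32.60 at [0.448  0.3596 0.1327] q6 -1.1 w 0.0402 F [ 0.8  0.  -0.3] | dp tot [ 1.022 -0.004  0.012] ang tot [ 0.015 -0.001  0.004] (deg [ 1.3 -0.1  0.3] ) dp after turn [ 1.022 -0.009  0.011]
```

Request:
{"method": "arm_command", "body": {
  "series": [
    {"dp": [0.1, 0.035, 0.02], "angular": [0.018, 0, 0.003], "gripper": 40},
    {"dp": [0.22, 0, 0], "angular": [0, 0, 0], "gripper": 40},
    {"dp": [0.22, 0, 0], "angular": [0, 0, 0], "gripper": 40},
    {"dp": [0.22, 0, 0], "angular": [0, 0, 0], "gripper": 40},
    {"dp": [0.15, 0, 0], "angular": [0, 0, 0], "gripper": 40},
    {"dp": [0.06, 0, 0], "angular": [0, 0, 0], "gripper": 40},
    {"dp": [0, 0, 0], "angular": [0, 0, 0], "gripper": 40},
    {"dp": [0, 0, 0], "angular": [0, 0, 0], "gripper": 40}
  ]
}}

```text
clock: 33.6
position: [0.4443, 0.355, 0.013]
ee_rot: [-0.489, 0.512, -0.489, -0.51]
contact_force: [-0.3, 0.9, 0.9]
width: 0.0401
```

```bash
python3 -c "
from h import *
plan([.4435,.362,.0105],93.6)"
```

```text
t33.60 at [0.4443 0.355  0.013 ] q6 -1.06 w 0.0401 F [-0.3  0.9  0.9] | dp tot [0.021 0.004 0.059] ang tot [-0.011 -0.002  0.001] (deg [-1.  -0.1  0.1] ) dp after turn [0.021 0.003 0.059]
```

Request:
{"method": "arm_command", "body": {
  "series": [
    {"dp": [0.01, 0.003, 0.055], "angular": [-0.009, 0, 0], "gripper": 40},
    {"dp": [0.008, 0, 0], "angular": [0, 0, 0], "gripper": 40},
    {"dp": [0, 0, 0], "angular": [0, 0, 0], "gripper": 5},
    {"dp": [0, 0, 0], "angular": [0, 0, 0], "gripper": 5},
    {"dp": [0, 0, 0], "angular": [0, 0, 0], "gripper": 5},
    {"dp": [0, 0, 0], "angular": [0, 0, 0], "gripper": 5},
    {"dp": [-0.2, 0, 0], "angular": [0, 0, 0], "gripper": 5},
    {"dp": [-0.3, 0, 0], "angular": [0, 0, 0], "gripper": 5}
  ]
}}

```text
clock: 34.6
position: [0.4421, 0.3614, 0.0706]
ee_rot: [-0.483, 0.516, -0.486, -0.514]
contact_force: [0.1, 0.5, -0.9]
width: 0.0123
```

```bash
python3 -c "
from h import *
a=np.radians(83.8);ty=np.array([np.cos(a),np.sin(a)])
c=np.array([.4846,-.3145])-.0465*ty;grip=c+.02*ty;print(c,grip)
rows([*grip,.18],-6.2,n=16)"
```

```text
[ 0.47957803 -0.36072802] [ 0.48173802 -0.340845  ]
t34.60 at [0.4421 0.3614 0.0706] q6 -1.06 w 0.0123 F [ 0.1  0.5 -0.9] | dp tot [-0.885  0.022 -5.865] ang tot [-0.893 -0.002 -0.003] (deg [-80.4  -0.1  -0.3] ) dp after turn [-0.911  5.782 -0.961]
ang/row [-0.056 -0.    -0.   ]
[-0.055, 0.001, -0.367]
[-0.055, 0.033, -0.365]
[-0.055, 0.065, -0.361]
[-0.056, 0.097, -0.354]
[-0.056, 0.127, -0.344]
[-0.056, 0.157, -0.331]
[-0.056, 0.185, -0.316]
[-0.056, 0.212, -0.299]
[-0.056, 0.237, -0.279]
[-0.056, 0.261, -0.257]
[-0.056, 0.282, -0.233]
[-0.056, 0.302, -0.208]
[-0.056, 0.319, -0.181]
[-0.057, 0.333, -0.152]
[-0.057, 0.345, -0.122]
[-0.057, 0.355, -0.091]
```

```bash
python3 - <<'E'
from h import *
from rig import get_state
s=get_state();R=Rw(s);n=16
d=(np.array([.4817,-.3408,.19])-s["position"])/n/.12
for k in range(n): print(np.round((R*Rn.from_rotvec([np.radians(99.6)*k/n,0,0])).inv().apply(d),3).tolist(), round(99.6/90/n,3))
E
```

```text
[-0.061, 0.001, -0.367] 0.069
[-0.061, -0.038, -0.365] 0.069
[-0.061, -0.078, -0.358] 0.069
[-0.061, -0.116, -0.348] 0.069
[-0.061, -0.153, -0.333] 0.069
[-0.061, -0.188, -0.315] 0.069
[-0.061, -0.221, -0.292] 0.069
[-0.061, -0.252, -0.267] 0.069
[-0.061, -0.279, -0.238] 0.069
[-0.061, -0.303, -0.206] 0.069
[-0.061, -0.324, -0.172] 0.069
[-0.061, -0.341, -0.136] 0.069
[-0.061, -0.353, -0.098] 0.069
[-0.061, -0.362, -0.059] 0.069
[-0.061, -0.366, -0.02] 0.069
[-0.061, -0.366, 0.02] 0.069
```

Request:
{"method": "arm_command", "body": {
  "series": [
    {"dp": [-0.3, 0, -0.2], "angular": [0.069, 0, 0], "gripper": 5},
    {"dp": [-0.3, -0.03, -0.36], "angular": [0.069, 0, 0], "gripper": 5},
    {"dp": [-0.25, -0.075, -0.36], "angular": [0.069, 0, 0], "gripper": 5},
    {"dp": [-0.1, -0.115, -0.35], "angular": [0.069, 0, 0], "gripper": 5},
    {"dp": [-0.02, -0.15, -0.335], "angular": [0.069, 0, 0], "gripper": 5},
    {"dp": [0, -0.19, -0.315], "angular": [0.069, 0, 0], "gripper": 5},
    {"dp": [0, -0.22, -0.29], "angular": [0.069, 0, 0], "gripper": 5},
    {"dp": [0, -0.25, -0.27], "angular": [0.069, 0, 0], "gripper": 5}
  ]
}}

```text
clock: 35.6
position: [0.4574, 0.0239, 0.1949]
ee_rot: [0.662, -0.258, 0.657, 0.254]
contact_force: [0.4, -0.2, -0.3]
width: 0.0124
```

```bash
python3 -c "
from h import *
rows([.4817,-.3408,.18],-6.2,n=8)"
```

```text
t35.60 at [0.4574 0.0239 0.1949] q6 -0.84 w 0.0124 F [ 0.4 -0.2 -0.3] | dp tot [ 0.134 -2.378 -1.903] ang tot [0.541 0.005 0.003] (deg [48.7  0.4  0.3] ) dp after turn [ 0.124 -2.999  0.53 ]
ang/row [0.068 0.001 0.   ]
[0.017, -0.297, -0.238]
[0.017, -0.321, -0.205]
[0.017, -0.341, -0.17]
[0.017, -0.357, -0.133]
[0.016, -0.369, -0.094]
[0.016, -0.377, -0.055]
[0.016, -0.38, -0.014]
[0.016, -0.38, 0.026]
```

Request:
{"method": "arm_command", "body": {
  "series": [
    {"dp": [0, -0.3, -0.24], "angular": [0.069, 0, 0], "gripper": 5},
    {"dp": [0, -0.325, -0.205], "angular": [0.069, 0, 0], "gripper": 5},
    {"dp": [0, -0.345, -0.17], "angular": [0.069, 0, 0], "gripper": 5},
    {"dp": [0, -0.36, -0.133], "angular": [0.069, 0, 0], "gripper": 5},
    {"dp": [0, -0.37, -0.094], "angular": [0.069, 0, 0], "gripper": 5},
    {"dp": [0, -0.38, -0.055], "angular": [0.069, 0, 0], "gripper": 5},
    {"dp": [0, -0.36, -0.014], "angular": [0.069, 0, 0], "gripper": 5},
    {"dp": [0, -0.22, 0.02], "angular": [0.05, 0, 0], "gripper": 5}
  ]
}}

```text
clock: 36.6
position: [0.4722, -0.3344, 0.195]
ee_rot: [0.709, 0.045, 0.702, -0.046]
contact_force: [1.6, 0.1, -0.6]
width: 0.0122
```

```bash
python3 -c "
from h import *
plan([.4817,-.3408,.08],-6.2)"
```

```text
t36.60 at [ 0.4722 -0.3344  0.195 ] q6 -0.61 w 0.0122 F [ 1.6  0.1 -0.6] | dp tot [ 0.959 -0.042  0.076] ang tot [-0.013  0.006  0.   ] (deg [-1.2  0.5  0. ] ) dp after turn [ 0.959 -0.044  0.084]
```

Request:
{"method": "arm_command", "body": {
  "series": [
    {"dp": [0, -0.04, 0.08], "angular": [-0.01, 0.005, 0], "gripper": 5},
    {"dp": [0, 0.03, 0], "angular": [-0.005, 0, 0], "gripper": 5},
    {"dp": [0.15, 0, 0], "angular": [0, 0, 0], "gripper": 5},
    {"dp": [0.3, 0, 0], "angular": [0, 0, 0], "gripper": 5},
    {"dp": [0.25, 0, 0], "angular": [0, 0, 0], "gripper": 5},
    {"dp": [0.15, 0, 0], "angular": [0, 0, 0], "gripper": 5},
    {"dp": [0, 0, 0], "angular": [0, 0, 0], "gripper": 5},
    {"dp": [0, 0, 0], "angular": [0, 0, 0], "gripper": 5}
  ]
}}

```text
clock: 37.6
position: [0.483, -0.3274, 0.0917]
ee_rot: [0.706, 0.033, 0.706, -0.03]
contact_force: [0.4, 0.6, 0.2]
width: 0.0121
```

```bash
python3 -c "
from h import *
g=wrist('w10')
plan([.4817,-.3408,.0105],-6.2)"
```

```text
t37.65 at [ 0.483  -0.3274  0.0918] q6 -0.63 w 0.0121 F [-0.4  0.9  0.2] | dp tot [ 0.677 -0.115 -0.   ] ang tot [ 0.012 -0.    -0.003] (deg [ 1.  -0.  -0.3] ) dp after turn [ 0.677 -0.112  0.002]
```

View pics/w10.png

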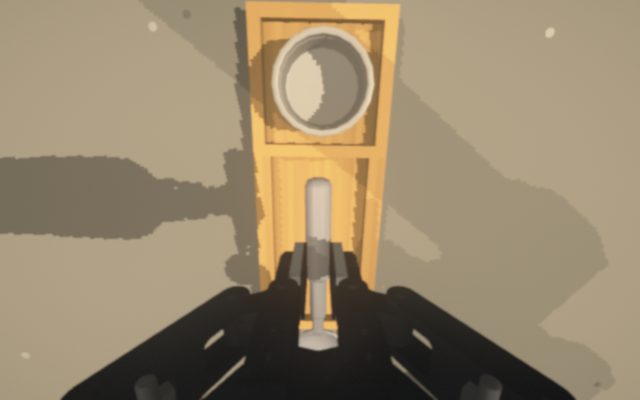

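The spoon hangs level and in line with the long recess at (318,260), and the ramekin sits in its well at (322,80). I shift y by about -13 mm and descend.

Request:
{"method": "arm_command", "body": {
  "series": [
    {"dp": [0, -0.11, 0], "angular": [0.01, 0, 0], "gripper": 5},
    {"dp": [0, 0, 0], "angular": [0, 0, 0], "gripper": 5},
    {"dp": [0.12, 0, 0], "angular": [0, 0, 0], "gripper": 5},
    {"dp": [0.2, 0, 0], "angular": [0, 0, 0], "gripper": 5},
    {"dp": [0.15, 0, 0], "angular": [0, 0, 0], "gripper": 5},
    {"dp": [0.05, 0, 0], "angular": [0, 0, 0], "gripper": 5},
    {"dp": [0, 0, 0], "angular": [0, 0, 0], "gripper": 5},
    {"dp": [0, 0, 0], "angular": [0, 0, 0], "gripper": 5}
  ]
}}

```text
clock: 38.65
position: [0.4825, -0.3427, 0.028]
ee_rot: [0.707, 0.039, 0.705, -0.037]
contact_force: [0.7, 0.3, -0.8]
width: 0.0122
```

```bash
python3 -c "
from h import *
plan([.4817,-.3408,.0115],-6.2)"
```

```text
t38.65 at [ 0.4825 -0.3427  0.028 ] q6 -0.63 w 0.0122 F [ 0.7  0.3 -0.8] | dp tot [ 0.137  0.014 -0.009] ang tot [ 0.     0.002 -0.002] (deg [ 0.   0.2 -0.1] ) dp after turn [ 0.137  0.015 -0.009]
```

Request:
{"method": "arm_command", "body": {
  "series": [
    {"dp": [0.06, 0.012, -0.005], "angular": [0, 0, 0], "gripper": 5},
    {"dp": [0.05, 0, 0], "angular": [0, 0, 0], "gripper": 5},
    {"dp": [0.02, 0, 0], "angular": [0, 0, 0], "gripper": 5},
    {"dp": [0, 0, 0], "angular": [0, 0, 0], "gripper": 5},
    {"dp": [0, 0, 0], "angular": [0, 0, 0], "gripper": 5},
    {"dp": [0, 0, 0], "angular": [0, 0, 0], "gripper": 5},
    {"dp": [0, 0, 0], "angular": [0, 0, 0], "gripper": 5},
    {"dp": [0, 0, 0], "angular": [0, 0, 0], "gripper": 5}
  ]
}}

```text
clock: 39.65
position: [0.483, -0.3418, 0.0129]
ee_rot: [0.708, 0.038, 0.704, -0.038]
contact_force: [0.1, -0.2, 0.0]
width: 0.0121
```

```bash
python3 -c "
from h import *
plan([.4817,-.3408,.0108],-6.2)"
```

```text
t39.65 at [ 0.483  -0.3418  0.0129] q6 -0.63 w 0.0121 F [ 0.1 -0.2  0. ] | dp tot [ 0.018  0.007 -0.012] ang tot [ 0.     0.004 -0.   ] (deg [ 0.   0.3 -0. ] ) dp after turn [ 0.018  0.007 -0.012]
```

Request:
{"method": "arm_command", "body": {
  "series": [
    {"dp": [0.015, 0, 0], "angular": [0, 0, 0], "gripper": 5},
    {"dp": [0, 0, 0], "angular": [0, 0, 0], "gripper": 5},
    {"dp": [0, 0, 0], "angular": [0, 0, 0], "gripper": 28},
    {"dp": [0, 0, 0], "angular": [0, 0, 0], "gripper": 28},
    {"dp": [-0.1, 0, 0], "angular": [0, 0, 0], "gripper": 28},
    {"dp": [-0.25, 0, 0], "angular": [0, 0, 0], "gripper": 28},
    {"dp": [-0.45, 0, 0], "angular": [0, 0, 0], "gripper": 28},
    {"dp": [-0.45, 0, 0], "angular": [0, 0, 0], "gripper": 28}
  ]
}}

```text
clock: 40.65
position: [0.4802, -0.34, 0.1635]
ee_rot: [0.706, 0.04, 0.707, -0.036]
contact_force: [1.2, -1.0, -0.2]
width: 0.0279
```

Request:
{"method": "arm_command", "body": {
  "series": [
    {"dp": [-0.3, -0.2, -0.1], "angular": [0, 0, 0], "gripper": 28},
    {"dp": [-0.1, -0.35, -0.2], "angular": [0, 0, 0], "gripper": 28},
    {"dp": [0, -0.35, -0.2], "angular": [0, 0, 0], "gripper": 28},
    {"dp": [0, -0.35, -0.2], "angular": [0, 0, 0], "gripper": 28},
    {"dp": [0, -0.35, -0.2], "angular": [0, 0, 0], "gripper": 28},
    {"dp": [0, -0.2, -0.1], "angular": [0, 0, 0], "gripper": 28},
    {"dp": [0, 0, 0], "angular": [0, 0, 0], "gripper": 28},
    {"dp": [0, 0, 0], "angular": [0, 0, 0], "gripper": 28}
  ]
}}

```text
clock: 41.65
position: [0.3368, -0.5495, 0.2255]
ee_rot: [0.711, 0.034, 0.702, -0.04]
contact_force: [-0.7, 0.1, 0.9]
width: 0.0279
```

```bash
python3 - <<'E'
from h import *
from rig import *
g=get_image("top");cv2.imwrite("pics/top1.png",cv2.resize(g["image"][90:290,150:520],None,fx=2.1,fy=2.1,interpolation=cv2.INTER_CUBIC))
P=cloud(g);z=P[...,2]
for nm,c,lo,hi in [("cup",(.689,-.042),.07,.2),("pot",(.689,.051),.041,.06),("ram",(.493,-.2335),.037,.06),("mill",(.438,-.11),.06,.3),("jar",(.672,.197),.06,.2)]:
    m=(z>lo)&(z<hi)&(np.hypot(P[...,0]-c[0],P[...,1]-c[1])<.05)
    q=P[m];print(nm,np.median(q[:,2]).round(4),rect(g,m,np.median(q[:,2])))
hsv=cv2.cvtColor(g["image"],cv2.COLOR_BGR2HSV)
for nm,c in(("fork",(.6,.0046)),("spoon",(.4796,-.3607))):
    m=(abs(P[...,0]-c[0])<.036)&(abs(P[...,1]-c[1])<.073)&(hsv[...,1]<90)
    print(nm,rect(g,m,.013),"zmax",np.percentile(z[m],97).round(4))
print(get_state()["position"],get_state()["clock"])
E
```

```text
cup 0.0987 [ 6.865e+02 -4.350e+01  6.340e+01  6.300e+01  2.000e-01]
pot 0.051 [687.1  48.2  60.3  58.6 -10.8]
ram 0.0455 [ 494.  -233.4   61.4   58.9  -89.7]
mill 0.1281 [ 438.2 -109.5   38.    37.8  -89.7]
jar 0.0844 [673.1 196.9  43.   38.3 -89.8]
fork [594.3   5.5 125.4  20.5 -89.8] zmax 0.0187
spoon [ 474.9 -360.7  124.4   30.7   88.7] zmax 0.0188
[ 0.33682434 -0.54944633  0.22554288] 41.7
```

View pics/top1.png

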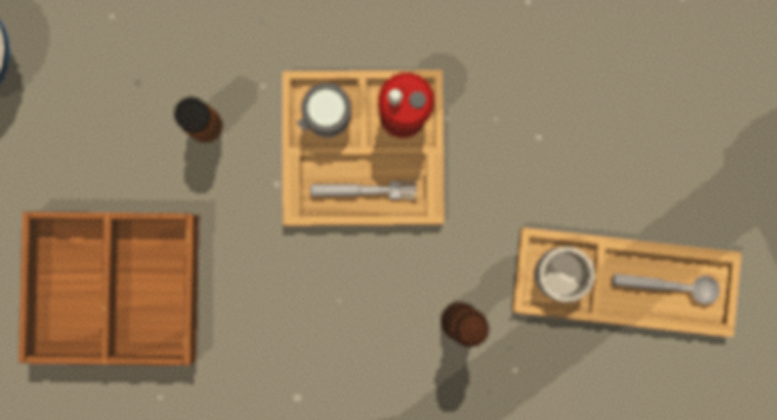

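The final top view shows the cup (405,103), pot (326,108) and fork (365,190) in the lunch tray. The ramekin (566,273) and spoon (665,287) are in the porridge tray, and the mill and jar have not moved.

```bash
python3 -c "
from rig import *
print(sign_off())"
```

```text
the job is handed in; nothing more can be done
None
```

Both trays are made up and the job is handed in. The robot's clock stood at 41.7 s of the 120 s, with the arm parked clear of everything. I placed the items in the order you listed: cup, pot, fork, ramekin, spoon. I lowered the ramekin in steps of 1–2 mm before opening the fingers.

| Item | Where it is | Last check |
|---|---|---|
| Sippy cup | lunch tray, right well | upright, within about 3 mm of the well centre |
| Snack pot | lunch tray, left well | upright, top at 51 mm as expected, within about 3 mm of centre |
| Fork | lunch tray, long recess | flat, right side up, about 6 mm off the centre line, inside the recess |
| Ramekin | porridge tray, square well | upright, rim at about 45.5 mm (46 expected), within 1 mm of centre |
| Spoon | porridge tray, long recess | flat, right side up, about 5 mm off the centre line, inside the recess |
| Pepper mill, spice jar | not moved | within 1 mm of where they stood at the start |

- **Cutlery height:** fork and spoon handle tops read about 1.7 mm above the expected 17 mm in the top view's depth. Before pick-up that view read them 3–4 mm high, so I took this as measurement noise.
- **Ramekin set-down:** the force reading never showed a clear contact as the ramekin touched down, so I judged the height from position and the camera.

No checks failed.

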